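Third hand at the lidding stop

TASK

Take the mixing tin by its handle and slide it along the bench, upright and without lifting it, onto the painted circle in front of the bench stop, with its handle pointing straight away from the stop; pause there for a moment before it touches the pad. Then push it straight on against the sprung pad, gently, until the pad's pointer stands midway between the two white ridges, and keep that push steady for about three seconds so that a colleague can fasten the lid's clamp ring. Finish while still holding the handle and pressing (do not let go or back off), never drive the pad to the end of its travel, and leave the other things on the bench alone.

Things in the scene. Friction and masses are not known exactly. Their poses are not given: they have to be found in the camera images.
- tin: The mixing tin. Origin at the centre of its underside, z up, its handle on the -x side. Plain steel cylinder 86 mm in diameter with a paper band and a black lid, 90 mm tall (a stub on the lid reaches 96 mm), 0.4 to 0.85 kg, standing on one of the two painted circles left and right of the stop. It is the only one on the bench with a handle.
- tin_mid (a point): Centre of the mixing tin, half-way up (45 mm above its underside), on its axis; axes as the tin's.
- tin_grip (a point): Where to grip the tin's black strap handle: the centre of its upright bar, 79 mm from the tin's axis in the tin's own -x direction and 52 mm above the tin's underside. The bar is 14 mm wide (tin's y), 16 mm deep (x), from 18 to 80 mm above the bench, 28 mm clear of the tin wall. Fingers from above close along the tin's y. Axes as the tin's.
- stop: The bench stop, bolted down: grey housing block 85 x 60 mm, 72 mm high, with a sprung pad on its robot side. Origin on the bench below the middle of the untouched pad's face; x is the pressing direction (pad into housing), z up. A pointer on the pad, 85 mm up, rides over two white ridges 14 mm apart on the housing; untouched it is 11 mm short of the first.
- ring (a point): Centre of the painted white circle (100 mm across, on the bench) in front of the stop, 83 mm before the untouched pad face on the stop's centre line: a tin centred on it stands 40 mm short of the pad. Axes as the stop's.
- pad_face (a point): Middle of the pad's face, 45 mm above the bench; it moves with the pad. The pad is 70 mm wide, 12 mm thick and spans 22 to 75 mm above the bench; the foot of the stop begins 55 mm behind the untouched face. Axes as the stop's.
- plunger (a joint): How far the pad is pushed in, m: 0 untouched, 0.032 end of travel. A spring of 600 N per m, without preload, pushes back. The pointer is at the first ridge at 0.011 and at the second at 0.025; midway is 0.018, about 11 N.
- can: Bystander: plain steel can with a flat lid and no handle, 82 mm in diameter, 76 mm tall, on the other painted circle; origin at the centre of its underside.
- clamp_ring: Bystander: loose steel clamp ring, 98 mm across, 10 mm high, lying beyond the work on the left; origin at the centre of its underside.
- screwdriver: Bystander: screwdriver lying beyond the work on the right.
- tint: Bystander: grey bottle 48 mm in diameter, 110 mm tall, standing on the left; origin at the centre of its underside.
Mind the look-alikes: they are no part of the job. Leave any blue or green look-alike of the tin alone.

How it is judged:
By the outcome, as a careful person would: the job done as asked, in the order asked, and still so for the second after the job is handed in, while the arm keeps its last pose, push and grip.
It also fails if it takes over 58 s, if anything falls off the work surface, if the arm or the gripper's body presses on something with over 40 N, if the wrist force passes 120 N, or if a joint passes its speed limit or range.

ROBOT

A 6-joint arm with a two-finger parallel gripper is mounted at the origin on the work surface. World frame = base frame: x ahead of the robot, y to its left, z up, the work surface at z = 0. Lengths are in m, angles in rad, forces in N, time in s.
With the tool pointing down it reaches from about 0.35 to 0.775 m from the base axis. Payload 7.3 kg.
Tool frame: the origin (TCP) lies midway between the tips of the shut fingers; the grasp point (between the pads) lies robot.grasp_offset behind it (robot.grasp_offset is the distance from the TCP to the grasp point, in m); z points along the fingers, x is the direction in which the jaws open and shut, and the axes are right-handed (so a half turn about z gives the same grasp; the last joint's range is limited). The gripper opens to 92 mm and grips with 3 to 60 N. Pads are 19 mm wide; open, the fingers measure 130 mm over their backs; the gripper's body (75 mm by 190 mm) begins 47 mm behind the grasp point.
Start: joints at [-1.283, 0.342, 1.524, -0, 1.275, -0.146], TCP at [0.221, -0.476, 0.227] pointing down, gripper open.
Joint ranges: [-2.53, 2.53], [-0.77, 2.02], [0.04, 2.7], [-1, 4.14], [0.28, 2.66], [-3.11, 3.11]. Speed limits (rad/s): [2.57, 2.57, 3.14, 3.14, 3.14, 3.14].

INTERFACE

Orientations are given as [roll, pitch, yaw] about the fixed x, y, z axes, in that order (R = Rz(yaw) Ry(pitch) Rx(roll)).
In Python, from cell import robot gives the robot as it stands. The module is installed in compiled form; this text tells all that it offers.
- The arm moves only by the tool move_arm, never from a script. Its argument "increments" is a list of rows, each a list of 7 numbers: the finger opening in mm, from 0 to 91.8, then the shift along the tool's x, y, z in mm, then the turn, a rotation vector about the tool's x, y, z in rad. A call has 1 to 12 rows; each row shifts and turns the pose as measured when the row begins, along the tool's axes as they then stand; what a row does not reach is not made up. A row lasts 1/8 s, in which the tool goes at most 62.5 mm and 10.7 degrees, less where a joint would pass 70% of its speed; a pose out of reach is approached as far as the arm can. A call is refused whole if a number of a shift passes 62.5 or a number of a turn 0.188, either way. A call with a gripper value outside its range is refused whole. The fingers move at their own pace and stop on an object; "newtons" is the grip in N (left out, the last holds). Time passes only in rows, so rows that do not move let the fingers close. It gives the time, the measured TCP pose, the force and the opening at its end, in the units of the state.
- robot.observe(): the state, without advancing time (a new reading comes with each control period).
- robot.read_camera(name): name is "side" or "top" or "wrist"; returns a dict with "img" (480x640x3 uint8, red, green, blue), "fx", "fy", "cx", "cy" (pixels), "T" (4x4, takes a point from camera to world coordinates). Camera axes: x right, y down, z forward; pixel columns grow to the right and rows downward; lengths in m; the calibration is good to about 2 mm. The wrist camera is an equidistant fisheye: a pixel r from the principal point sees the ray r / f radians off the axis. A picture is of the moment at which its call begins. There is no depth.
- robot.hand_in(): hands the job in, once; it reports no verdict.
Trained networks look in the newest picture that a camera, given by its name, has taken for a name from the list of things; names that differ only in an ending like _2 or _b are one class to them, and where a whole thing is asked for, a point or a joint stands for the part that bears it (a point fixed in the world has none). Each returns a list of dicts, best first, with "conf" (0 to 1); they miss things now and then, are a little off and sometimes report something else, mostly with a low value. They report only what shows in the picture. A call takes as long as a camera call. They do not tell look-alikes from the thing itself.
- robot.look_for(thing, camera): "rect" ([left, top, width, height] in pixels, round what is visible of it).
The state is a dict: "time": time; "qpos": joint angles; "qvel": joint speeds; "joint_efforts": joint torques, N m; "tool_pos": TCP position; "tool_rot": TCP orientation; "contact_force": force on the tool from outside, world axes, zero at the start; "torque": the same for the moment, N m; "opening": finger opening in m.
Only numpy, scipy, OpenCV 4.12 (cv2) and the standard library are available. Lean on these libraries where they do the work, as an engineer would, in place of code of your own. Each camera call takes 0.05 s, during which the arm holds its last target.

## Working session

There is one attempt and no reset: what is moved stays moved. The work goes in short steps, Python scripts to look and compute and a tool call to move; the robot and the scene stay as the last step left them, time stands still between calls to the robot, and variables do not carry over. Pictures are saved under pics/ and viewed, and the job is handed in when it is done.

Besides the shell and the picture viewer there is one more tool, called as name([rows], argument=value, ...), one row to a line, values as JSON. move_arm: Moves the arm, as the interface text tells. Its arguments: {"type":"object","properties":{"increments":{"type":"array"},"newtons":{"type":"number"}},"required":["increments"]}

```bash
mkdir -p pics
python3 - <<'E'
from cell import robot
import cv2
print(robot.grasp_offset, robot.observe())
for c in ["side","top"]:
    r=robot.read_camera(c); cv2.imwrite(f"pics/{c}0.png",r["img"][:,:,::-1])
    print(c,r["fx"],r["fy"],r["cx"],r["cy"],r["T"].round(4).tolist())
    for t in ["tin","tin_grip","stop","ring","pad_face","can","clamp_ring","screwdriver","tint"]:
        try: print(t,[(d["rect"],round(d["conf"],2)) for d in robot.look_for(t,c)])
        except Exception as e: print(t,e)
E
```

```text
0.0188 {'time': 0.0, 'qpos': array([-1.28298290e+00,  3.42714339e-01,  1.52502060e+00, -5.67909096e-05,
        1.27539160e+00, -1.46024089e-01]), 'qvel': array([-5.14321374e-04, -1.66119440e-03, -4.90800106e-04,  1.06193899e-04,
        6.58943818e-05, -6.20308770e-05]), 'joint_efforts': array([-1.68576635e-04, -4.31240201e+01, -2.44218206e+01,  7.17753125e-02,
        5.59608615e-02, -1.60040913e-04]), 'tool_pos': array([ 0.22056221, -0.47596999,  0.22604806]), 'tool_rot': array([-3.14142319e+00,  1.52546785e-03, -1.13694210e+00]), 'contact_force': array([ 0.07687601,  0.49630096, -0.06678437]), 'torque': array([4.23416667e-02, 1.88595231e-02, 6.72729267e-05]), 'opening': 0.09201221277540357}
side 524.4336251164314 524.4336251164314 319.76878199113196 235.7214292644786 [[-0.6795, -0.4325, 0.5927, -0.1028], [-0.7334, 0.3769, -0.5658, 0.5967], [0.0214, -0.8191, -0.5733, 0.7304], [0.0, 0.0, 0.0, 1.0]]
tin [([403.2, 234.3, 33.8, 49.4], 0.82), ([393.8, 154.2, 46.1, 38.8], 0.79), ([371.7, 179.9, 42.0, 50.4], 0.72)]
tin_grip [([395.1, 154.1, 43.4, 39.2], 0.97), ([405.0, 232.3, 31.3, 51.1]
[... 576 characters left out ...]
007, -0.1734, -0.9848, 1.532], [0.0, 0.0, 0.0, 1.0]]
tin [([453.3, 190.7, 45.6, 44.8], 0.97), ([335.7, 302.1, 51.7, 36.2], 0.77), ([389.2, 210.9, 38.5, 52.0], 0.67)]
tin_grip [([417.2, 274.4, 46.7, 41.7], 0.9), ([387.4, 210.6, 38.4, 52.7], 0.74), ([450.8, 192.4, 48.1, 41.3], 0.64), ([337.8, 301.7, 49.8, 34.3], 0.64)]
stop [([286.4, 146.2, 44.4, 88.0], 0.61)]
ring [([293.6, 147.4, 40.2, 86.8], 0.67)]
pad_face [([141.5, 179.8, 22.4, 26.9], 0.6), ([297.3, 176.5, 22.5, 34.8], 0.57)]
can [([161.6, 231.1, 34.1, 32.5], 0.82), ([285.3, 147.8, 46.2, 108.8], 0.52)]
clamp_ring [([206.3, 158.6, 30.9, 31.9], 0.58)]
screwdriver [([376.3, 141.2, 12.6, 39.2], 0.79)]
tint [([140.7, 181.3, 25.1, 22.7], 0.71)]
```

View pics/top0.png

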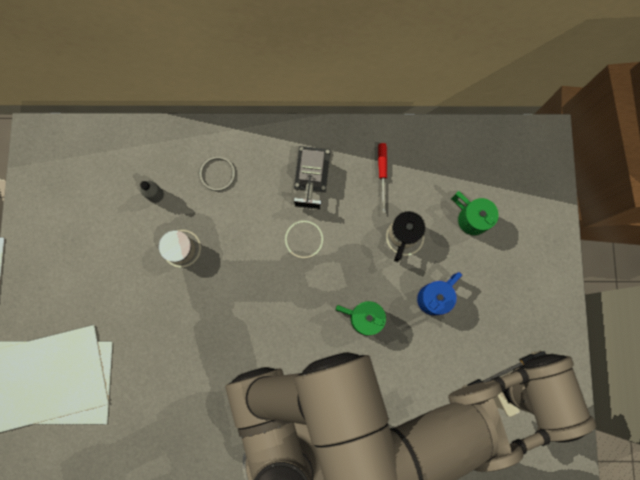

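View pics/side0.png

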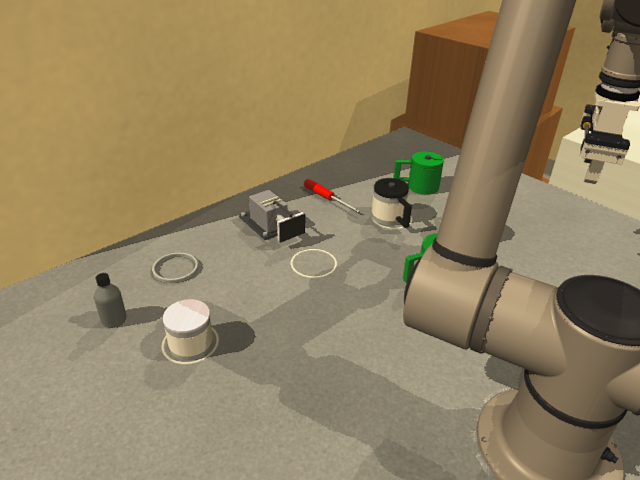

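Run:
```python
import cv2
a=cv2.imread("pics/top0.png")[130:350,270:530]
cv2.imwrite("pics/top0z.png",cv2.resize(a,None,fx=2.7,fy=2.7,interpolation=cv2.INTER_CUBIC))
a=cv2.imread("pics/side0.png")[140:310,220:450]
cv2.imwrite("pics/side0z.png",cv2.resize(a,None,fx=3.4,fy=3.4,interpolation=cv2.INTER_CUBIC))
```

```text
(no output)
```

View pics/top0z.png

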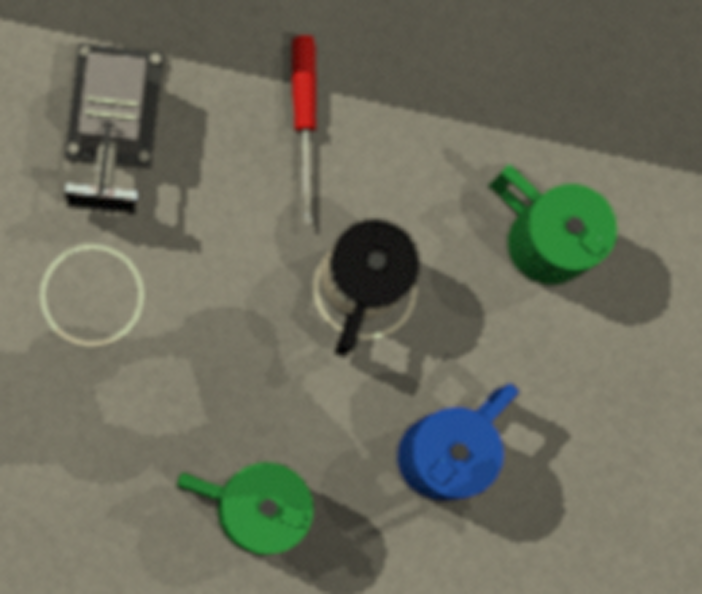

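View pics/side0z.png

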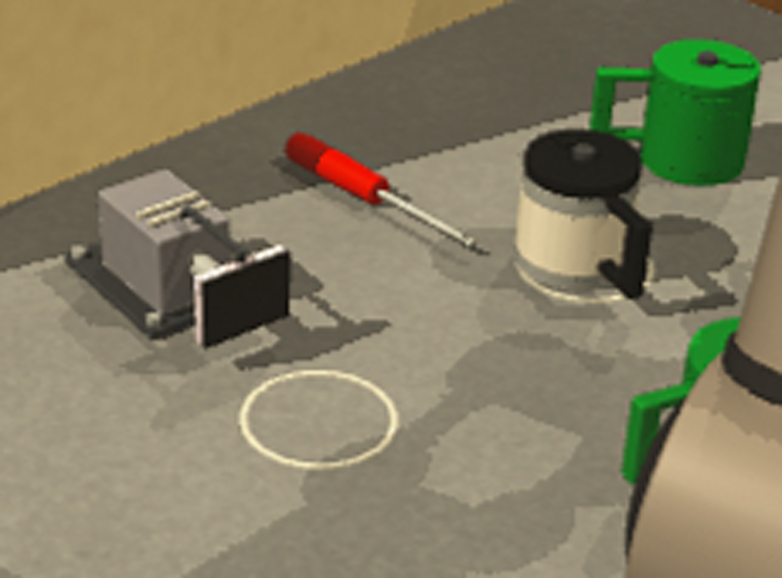

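Black-lidded tin with the handle is at top (409,227), handle end at (398,259); the target ring at (304,239), stop above it. Look-alikes are green and blue. Next I'll measure these by fitting.

```bash
cat > h.py <<'E'
import numpy as np, cv2
from cell import robot
def ray(c,u,v):
    d=np.array([(u-c["cx"])/c["fx"],(v-c["cy"])/c["fy"],1.0]); return c["T"][:3,3],c["T"][:3,:3]@d
def toz(c,u,v,z):
    o,d=ray(c,u,v); return o+d*(z-o[2])/d[2]
def proj(c,P):
    P=np.atleast_2d(P); q=(P-c["T"][:3,3])@c["T"][:3,:3]
    return np.c_[c["fx"]*q[:,0]/q[:,2]+c["cx"],c["fy"]*q[:,1]/q[:,2]+c["cy"]]
def R(a): return np.array([[np.cos(a),-np.sin(a)],[np.sin(a),np.cos(a)]])
def circ(x,y,r,z,n=60):
    t=np.linspace(0,2*np.pi,n); return np.c_[x+r*np.cos(t),y+r*np.sin(t),0*t+z]
E
python3 - <<'E'
from h import *
from scipy.optimize import least_squares
C={k:robot.read_camera(k) for k in("top","side")}
# ring: bright pixels near
def ringpts(c,box):
    x0,y0,x1,y1=box; im=c["img"].astype(int)[y0:y1,x0:x1].min(2)
    bg=cv2.medianBlur(im.astype(np.uint8),15).astype(int)
    v,u=np.nonzero(im-bg>25); return np.array([toz(c,a+x0,b+y0,0)[:2] for a,b in zip(u,v)])
for k,box in(("top",(282,217,328,262)),("side",(285,246,342,280))):
    p=ringpts(C[k],box)
    f=least_squares(lambda q:np.hypot(p[:,0]-q[0],p[:,1]-q[1])-q[2],[*p.mean(0),.05],loss="soft_l1",f_scale=.003)
    print("ring",k,f.x.round(4),len(p))
# lid dark
c=C["top"]; im=c["img"].max(2)
m=(im<40).astype(np.uint8); m[:,:380]=0;m[:,432:]=0;m[:205]=0;m[265:]=0
n,l,s,ce=cv2.connectedComponentsWithStats(m); i=1+s[1:,4].argmax(); print(s[i],ce[i])
v,u=np.nonzero(l==i)
p=np.array([toz(c,a,b,.09)[:2] for a,b in zip(u,v)])
np.save("lid.npy",p)
mm=(l==i).astype(np.uint8); op=cv2.morphologyEx(mm,cv2.MORPH_OPEN,cv2.getStructuringElement(cv2.MORPH_ELLIPSE,(15,15)))
v,u=np.nonzero(op); q=toz(c,u.mean(),v.mean(),.09);print("lid top",q, np.sqrt(op.sum()/np.pi)*1.45/565, u.mean(),v.mean())
h=mm&~cv2.dilate(op,np.ones((3,3),np.uint8)); v,u=np.nonzero(h); print("handle px",u.mean(),v.mean(),len(u),u[v.argmax()],v.max())
hp=toz(c,u.mean(),v.mean(),.08); print(hp, np.arctan2(*(q-hp)[:2][::-1]))
# side lid
c=C["side"]; im=c["img"].max(2); m=(im<50).astype(np.uint8); m[:,:365]=0;m[:,415:]=0;m[:175]=0;m[230:]=0
op=cv2.morphologyEx(m,cv2.MORPH_OPEN,cv2.getStructuringElement(cv2.MORPH_ELLIPSE,(17,9)));v,u=np.nonzero(op);print("lid side",u.mean(),v.mean(),toz(c,u.mean(),v.mean(),.089),len(u))
# stop: ridges, pad edge
def cr(x,y): return 270+x/2.7,130+y/2.7
c=C["top"]
A=[toz(c,*cr(*p),z)[:2].round(4) for p,z in(((68,187),.075),((137,196),.075),((68,205),.022),((135,210),.022),((86,101),.073),((139,103),.073),((85,115),.073),((138,117),.073),((83,52),.072),((148,56),.072),((78,138),.072),((143,143),.072))]
print(A)
E
```

```text
ring top [ 0.5839 -0.0387  0.0502] 153
ring side [ 0.5853 -0.0417  0.0504] 173
[393 212  32  49 807] [407.40644362 229.84138786]
lid top [nan nan nan] 0.0 nan nan
handle px 407.40644361833955 229.84138785625774 807 395 260
[ 0.59441276 -0.31169566  0.08      ] nan
lid side 391.92285714285714 190.74857142857144 [ 0.58500025 -0.2997209   0.089     ] 350
[array([ 0.6771, -0.0175]), array([ 0.6682, -0.0852]), array([ 0.6713, -0.0157]), array([ 0.6663, -0.0836]), array([ 0.7653, -0.0345]), array([ 0.7634, -0.0871]), array([ 0.7509, -0.0336]), array([ 0.749 , -0.0861]), array([ 0.8164, -0.0312]), array([ 0.8123, -0.0961]), array([ 0.7276, -0.0269]), array([ 0.7227, -0.0911])]<stdin>:21: RuntimeWarning: Mean of empty slice.
  ret = ret.dtype.type(ret / rcount)
```

Run:
```python
from h import *
C={k:robot.read_camera(k) for k in("top","side")}
c=C["top"]; im=c["img"].max(2)
m=(im<45).astype(np.uint8); m[:,:380]=0;m[:,432:]=0;m[:205]=0;m[265:]=0
m=cv2.morphologyEx(m,cv2.MORPH_CLOSE,np.ones((5,5),np.uint8))
n,l,s,ce=cv2.connectedComponentsWithStats(m); i=1+s[1:,4].argmax(); mm=(l==i).astype(np.uint8)
op=cv2.morphologyEx(mm,cv2.MORPH_OPEN,cv2.getStructuringElement(cv2.MORPH_ELLIPSE,(21,21)))
v,u=np.nonzero(op); q=toz(c,u.mean(),v.mean(),.09);print("lid top",q,np.sqrt(len(u)/np.pi),u.mean(),v.mean())
h=mm&~cv2.dilate(op,np.ones((3,3),np.uint8)); v,u=np.nonzero(h); hp=toz(c,u.mean(),v.mean(),.075); print("h",u.mean(),v.mean(),len(u),hp,np.arctan2(*(q-hp)[:2][::-1]))
def draw(c,k,st,tin,f,crop,name):
    x0,y0,x1,y1=crop
    im=cv2.resize(c["img"][y0:y1,x0:x1,::-1],None,fx=f,fy=f,interpolation=cv2.INTER_CUBIC)
    def pl(P,col):
        p=((proj(c,P)-[x0,y0]+.5)*f*8).astype(int); cv2.polylines(im,[p.reshape(-1,1,2)],False,col,1,cv2.LINE_AA,3)
    x,y,a=st
    def L(pts): 
        pts=np.array(pts,float); return np.c_[pts[:,:2]@R(a).T+[x,y],pts[:,2]]
    pl(circ(*L([[-.083,0,0]])[0,:2],.05,0),(0,0,255))
    pl(L([[0,-.035,.022],[0,.035,.022],[0,.035,.075],[0,-.035,.075],[0,-.035,.022]]),(0,255,255))
    pl(L([[.012,-.035,.075],[.012,.035,.075]]),(0,255,255))
    pl(L([[-.083,0,0],[.15,0,0]]),(255,0,0))
    pl(L([[.055,-.03,.072],[.055,.03,.072],[.14,.03,.072],[.14,-.03,.072],[.055,-.03,.072]]),(0,255,0))
    x,y,a=tin
    pl(circ(x,y,.043,.09),(0,0,255)); pl(circ(x,y,.043,0),(0,0,255))
    pl(L([[-.087,-.007,.08],[-.087,.007,.08],[-.043,.007,.08],[-.043,-.007,.08],[-.087,-.007,.08]]),(0,255,255))
    pl(L([[-.087,0,.018],[-.087,0,.08]]),(255,255,0))
    cv2.imwrite(name,im)
st=(.5845+.083*np.cos(-.117),-.040+.083*np.sin(-.117),-.117)
tin=(q[0],q[1],np.arctan2(*(q-hp)[:2][::-1]))
draw(C["top"],0,st,tin,5,(280,135,435,270),"pics/ot1.png"); draw(C["side"],0,st,tin,4,(230,160,425,285),"pics/os1.png")
```

```text
lid top [nan nan nan] 0.0 nan nan
h 407.38196915776984 230.02728351126927 843 [ 0.5948574  -0.31244435  0.075     ] nan<stdin>:8: RuntimeWarning: Mean of empty slice.
  ret = ret.dtype.type(ret / rcount)
<stdin>:14: RuntimeWarning: invalid value encountered in cast
```

View pics/ot1.png

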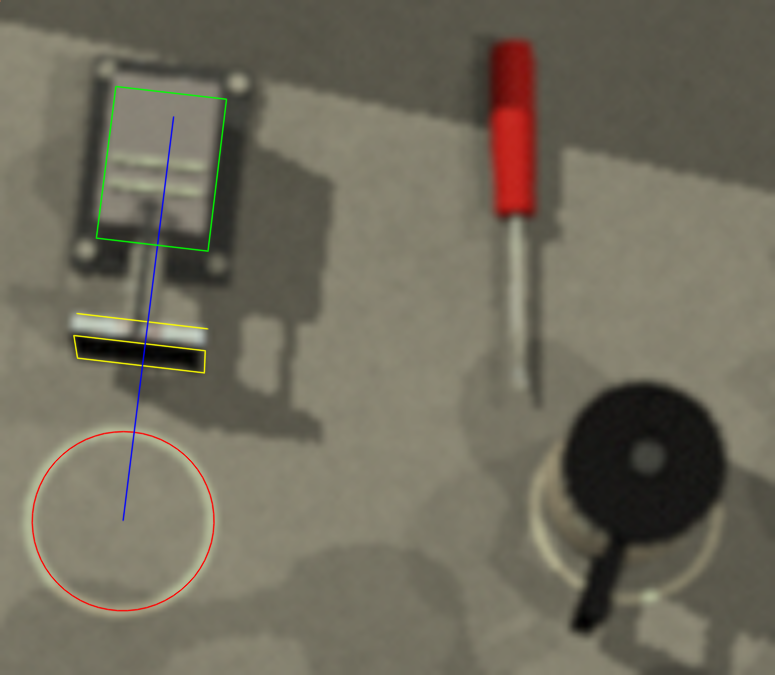

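View pics/os1.png

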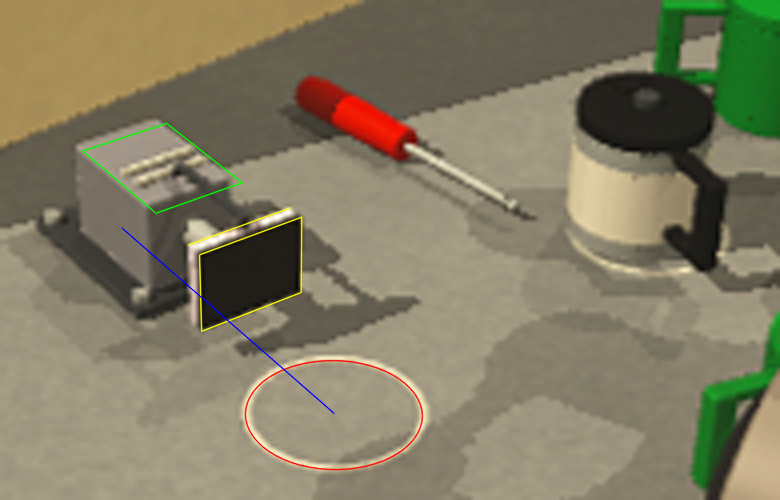

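```bash
cat >> h.py <<'E'
from scipy.spatial.transform import Rotation as Ro
def plan(pos,yaw,n,op,s=None):
    s=s or robot.observe(); p0=np.array(s["tool_pos"]); R0=Ro.from_euler("xyz",s["tool_rot"]); R1=Ro.from_euler("xyz",[np.pi,0,yaw])
    rv=(R0.inv()*R1).as_rotvec(); d=(np.array(pos)-p0)/n
    for i in range(n):
        Ri=R0*Ro.from_rotvec(rv*i/n); print([op]+(Ri.inv().apply(d)*1000).round(1).tolist()+(rv/n).round(3).tolist())
E
python3 - <<'E'
from h import *
c=robot.read_camera("top"); s=robot.observe()
q=toz(c,280+645/5-.5,135+463/5-.5,.09); hp=toz(c,280+582/5-.5,135+623/5-.5,.078); print(q,hp,np.hypot(*(q-hp)[:2]),np.arctan2(*(q-hp)[:2][::-1]))
plan([.48,-.24,.30],-1.92,10,60)
r=robot.read_camera("wrist");print(r["T"].round(3).tolist(),r["fx"],r["cx"],r["cy"])
cv2.imwrite("pics/w0.png",r["img"][:,:,::-1])
E
```

```text
[ 0.59978371 -0.31307377  0.09      ] [ 0.51751079 -0.28017136  0.078     ] 0.0886081389577571 -0.3804355581242836
[60, -10.5, -33.5, -7.3, -0.0, -0.0, 0.078]
[60, -13.1, -32.5, -7.3, -0.0, -0.0, 0.078]
[60, -15.6, -31.4, -7.3, -0.0, -0.0, 0.078]
[60, -18.0, -30.1, -7.3, -0.0, -0.0, 0.078]
[60, -20.3, -28.6, -7.3, -0.0, -0.0, 0.078]
[60, -22.5, -26.9, -7.3, -0.0, -0.0, 0.078]
[60, -24.6, -25.1, -7.3, -0.0, -0.0, 0.078]
[60, -26.4, -23.1, -7.3, -0.0, -0.0, 0.078]
[60, -28.2, -20.9, -7.3, -0.0, -0.0, 0.078]
[60, -29.7, -18.7, -7.3, -0.0, -0.0, 0.078]
[[0.42, -0.872, -0.251, 0.288], [-0.908, -0.403, -0.117, -0.445], [0.001, 0.277, -0.961, 0.385], [0.0, 0.0, 0.0, 1.0]] 371.64829954431775 323.97509164438765 236.83844165864173
```

View pics/w0.png

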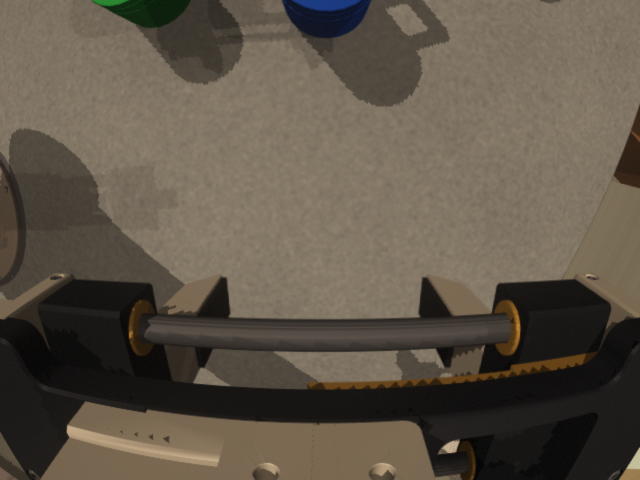

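move_arm([
  [60,-10.5,-33.5,-7.5,0,0,0.08],
  [60,-13,-32.5,-7.5,0,0,0.08],
  [60,-15.5,-31.5,-7.5,0,0,0.08],
  [60,-18,-30,-7.5,0,0,0.08],
  [60,-20.5,-28.5,-7.5,0,0,0.08],
  [60,-22.5,-27,-7.5,0,0,0.08],
  [60,-24.5,-25,-7.5,0,0,0.08],
  [60,-26.5,-23,-7.5,0,0,0.08],
  [60,-28,-21,-7.5,0,0,0.08],
  [60,-29.5,-19,-7.5,0,0,0.08],
  [60,0,0,0,0,0,0],
  [60,0,0,0,0,0,0],
])

```text
time: 2.8
tool_pos: [0.4925, -0.2391, 0.3037]
tool_rot: [-3.141, -0.0, -1.965]
contact_force: [-0.3, -0.9, -0.9]
opening: 0.06
```

Run:
```python
from h import *
s=robot.observe();print(s["tool_pos"],s["tool_rot"],s["qpos"])
r=robot.read_camera("wrist");print(r["T"].round(3).tolist())
np.savez("w1.npz",**r)
cv2.imwrite("pics/w1.png",r["img"][:,:,::-1])
```

```text
[ 0.49253778 -0.23908441  0.30372232] [-3.14111140e+00 -1.12278331e-04 -1.96456659e+00] [-5.91901934e-01  3.37741839e-01  1.31842812e+00 -1.54098246e-05
  1.48492875e+00  1.37266594e+00]
[[-0.384, -0.887, -0.255, 0.561], [-0.923, 0.37, 0.105, -0.267], [0.001, 0.276, -0.961, 0.462], [0.0, 0.0, 0.0, 1.0]]
```

View pics/w1.png

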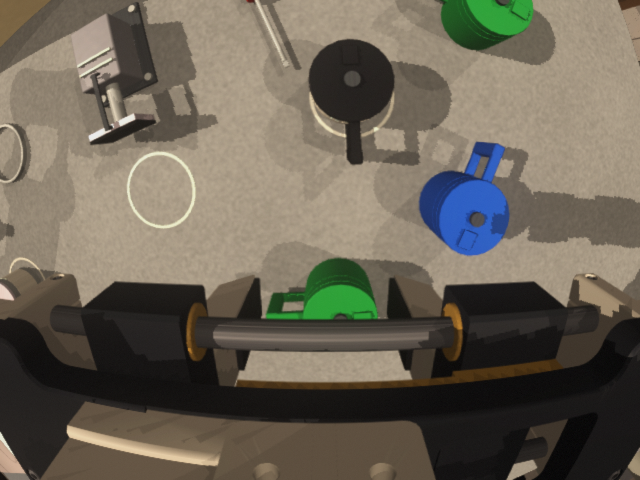

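```bash
cat >> h.py <<'E'
def fray(c,u,v):
    x,y=u-c["cx"],v-c["cy"]; r=np.hypot(x,y); t=r/c["fx"]; 
    return c["T"][:3,3],c["T"][:3,:3]@np.array([np.sin(t)*x/r,np.sin(t)*y/r,np.cos(t)])
def ftoz(c,u,v,z):
    o,d=fray(c,u,v); return o+d*(z-o[2])/d[2]
def fproj(c,P):
    P=np.atleast_2d(P); q=(P-c["T"][:3,3])@c["T"][:3,:3]; rr=np.hypot(q[:,0],q[:,1]); t=np.arctan2(rr,q[:,2])
    return np.c_[c["fx"]*t*q[:,0]/rr+c["cx"],c["fx"]*t*q[:,1]/rr+c["cy"]]
def L(st,pts):
    pts=np.array(pts,float); return np.c_[pts[:,:2]@R(st[2]).T+st[:2],pts[:,2]]
def draww(c,st,tin,f,crop,name,pj=fproj):
    x0,y0,x1,y1=crop
    im=cv2.resize(c["img"][y0:y1,x0:x1,::-1],None,fx=f,fy=f,interpolation=cv2.INTER_CUBIC)
    def pl(P,col):
        p=((pj(c,P)-[x0,y0]+.5)*f*8).astype(int); cv2.polylines(im,[p.reshape(-1,1,2)],False,col,1,cv2.LINE_AA,3)
    pl(circ(*L(st,[[-.083,0,0]])[0,:2],.05,0),(0,0,255))
    pl(L(st,[[0,-.035,.022],[0,.035,.022],[0,.035,.075],[0,-.035,.075],[0,-.035,.022]]),(0,255,255))
    pl(L(st,[[.012,-.035,.075],[.012,.035,.075]]),(0,255,255))
    pl(L(st,[[-.083,0,0],[0,0,0]]),(255,0,0))
    pl(L(st,[[.06,-.03,.072],[.06,.03,.072],[.145,.03,.072],[.145,-.03,.072],[.06,-.03,.072]]),(0,255,0))
    pl(circ(tin[0],tin[1],.043,.09),(0,0,255)); pl(circ(tin[0],tin[1],.043,0),(0,0,255))
    pl(L(tin,[[-.087,-.007,.08],[-.087,.007,.08],[-.043,.007,.08],[-.043,-.007,.08],[-.087,-.007,.08]]),(0,255,255))
    pl(L(tin,[[-.087,0,.018],[-.087,0,.08]]),(255,255,0))
    cv2.imwrite(name,im)
E
python3 - <<'E'
from h import *
c=dict(np.load("w1.npz"))
a=-.117
draww(c,(.5845+.083*np.cos(a),-.040+.083*np.sin(a),a),(.598,-.313,-.375),5,(60,5,220,125),"pics/ws.png")
draww(c,(.5845+.083*np.cos(a),-.040+.083*np.sin(a),a),(.598,-.313,-.375),5,(285,30,420,170),"pics/wt.png")
im=c["img"].astype(int)[145:235,115:205].min(2); bg=cv2.medianBlur(im.astype(np.uint8),15).astype(int)
v,u=np.nonzero(im-bg>25); p=np.array([ftoz(c,a+115,b+145,0)[:2] for a,b in zip(u,v)])
from scipy.optimize import least_squares
print(least_squares(lambda q:np.hypot(p[:,0]-q[0],p[:,1]-q[1])-q[2],[*p.mean(0),.05],loss="soft_l1",f_scale=.003).x,len(p))
E
```

```text
[ 0.58319544 -0.03776879  0.05023386] 684
```

View pics/ws.png

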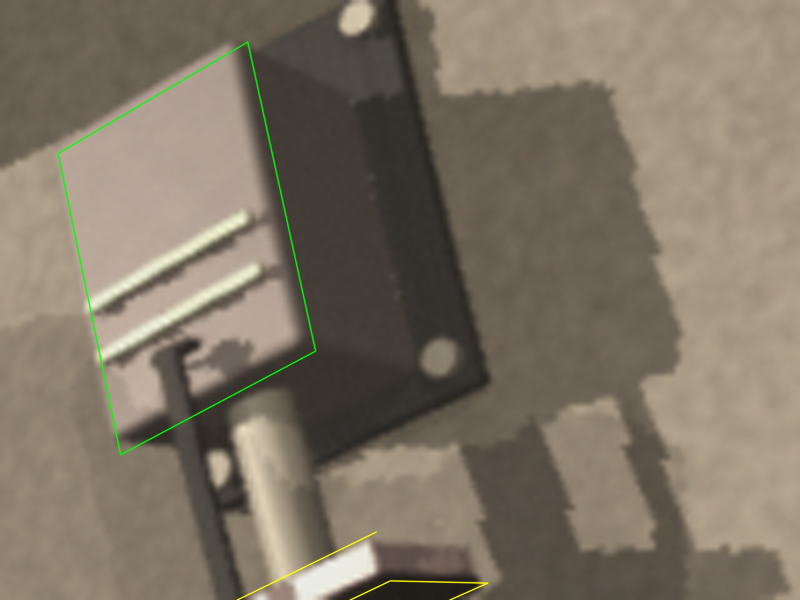

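View pics/wt.png

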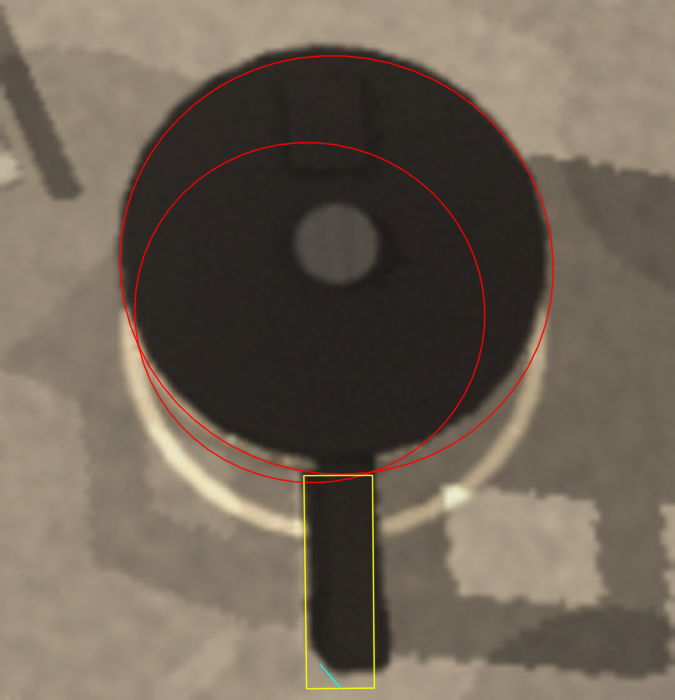

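Run:
```python
from h import *
c=dict(np.load("w1.npz"))
A=np.array([ftoz(c,60+u/5-.5,5+v/5-.5,.072)[:2] for u,v in((117,437),(303,342),(240,43),(58,152))])
print(A.round(4)); 
for i in range(4):
    d=A[(i+1)%4]-A[i]; print(np.hypot(*d).round(4),np.degrees(np.arctan2(d[1],d[0])).round(1))
print(A.mean(0), np.degrees(np.arctan2(*(A.mean(0)-[.5832,-.0378])[::-1])))
R_=np.array([ftoz(c,60+u/5-.5,5+v/5-.5,.073)[:2] for u,v in((102,358),(262,268),(92,306),(250,215))])
for i in(0,2): d=R_[i+1]-R_[i]; print("ridge",R_[i],np.hypot(*d),np.degrees(np.arctan2(d[1],d[0])))
from scipy.optimize import least_squares
P=np.array([[334,45],[122,250],[547,250],[195,412],[480,412],[334,462],[185,105],[485,105]])/5+[285,30]-.5
p=np.array([ftoz(c,*x,.09)[:2] for x in P])
f=least_squares(lambda q:np.hypot(p[:,0]-q[0],p[:,1]-q[1])-q[2],[.6,-.31,.043]);print("lid",f.x,f.fun.round(4))
print("stub",ftoz(c,285+336/5-.5,30+243/5-.5,.096))
for u,v in((348,670),(344,480)):
    h=ftoz(c,285+u/5-.5,30+v/5-.5,.08); d=f.x[:2]-h[:2]; print("handle",h,np.hypot(*d),np.arctan2(d[1],d[0]))
im=cv2.resize(c["img"][80:160,70:180,::-1],None,fx=7,fy=7,interpolation=cv2.INTER_CUBIC);cv2.imwrite("pics/wp.png",im)
```

```text
[[ 0.7345 -0.0277]
 [ 0.7268 -0.0843]
 [ 0.8084 -0.0945]
 [ 0.8147 -0.037 ]]
0.0572 -97.8
0.0823 -7.1
0.0578 83.7
0.0807 173.4
[ 0.7710829  -0.06087304] -7.001178595158639
ridge [ 0.75493081 -0.03163123] 0.04999591513988805 -96.41625793648052
ridge [ 0.7690695 -0.0336331] 0.049605111648579885 -96.26565043442524
lid [ 0.6000056  -0.31365119  0.04271883] [ 0.0004 -0.0004 -0.0007  0.0005  0.0001  0.     -0.0003  0.0005]
stub [ 0.60096169 -0.31330668  0.096     ]
handle [ 0.51990075 -0.28404821  0.08      ] 0.08539978710276884 -0.35398667003803663
handle [ 0.55657397 -0.29803647  0.08      ] 0.04615328900740056 -0.34513429747270236
```

View pics/wp.png

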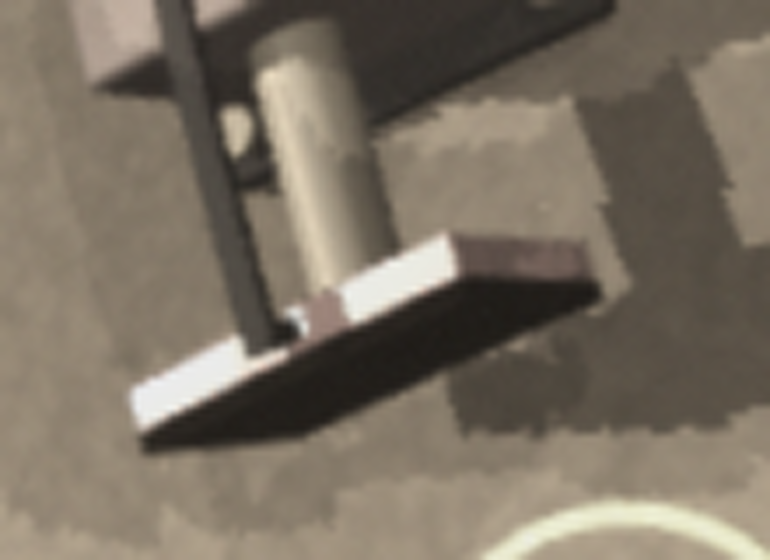

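Run:
```python
from h import *
plan([.5258,-.2864,.125],-1.921,4,44)
```

```text
[44, 7.7, -12.2, 44.7, -0.0, 0.0, -0.011]
[44, 7.8, -12.1, 44.7, -0.0, 0.0, -0.011]
[44, 8.0, -12.0, 44.7, -0.0, 0.0, -0.011]
[44, 8.1, -12.0, 44.7, -0.0, 0.0, -0.011]
```

move_arm([
  [44,8,-12,45,0,0,-0.011],
  [44,8,-12,45,0,0,-0.011],
  [44,8,-12,45,0,0,-0.011],
  [44,8,-12,45,0,0,-0.011],
  [44,0,0,0,0,0,0],
  [44,0,0,0,0,0,0],
])

```text
time: 3.6
tool_pos: [0.5229, -0.2934, 0.1217]
tool_rot: [-3.137, -0.002, -1.925]
contact_force: [-0.2, 0.3, 0.0]
opening: 0.0441
```

Run:
```python
from h import *
plan([.5258,-.2864,.038],-1.921,4,44)
r=robot.read_camera("wrist")
draww(r,(.67,-.05,-.117),(.600,-.3135,-.35),1.2,(0,0,640,480),"pics/w2.png")
print(robot.observe()["contact_force"])
```

```text
[44, -1.9, 0.0, 20.9, -0.001, -0.0, -0.001]
[44, -1.9, -0.0, 20.9, -0.001, -0.0, -0.001]
[44, -1.9, -0.0, 20.9, -0.001, -0.0, -0.001]
[44, -1.9, -0.1, 20.9, -0.001, -0.0, -0.001]
[ 0.25871518 -0.39098436  0.15191102]
```

View pics/w2.png

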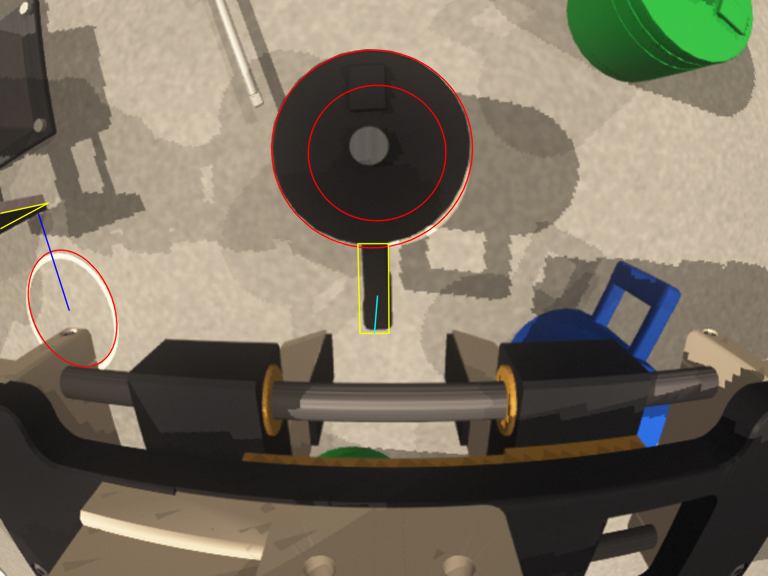

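move_arm([
  [44,-2,0,21,0,0,0],
  [44,-2,0,21,0,0,0],
  [44,-2,0,21,0,0,0],
  [44,-1.5,0,18,0,0,0],
  [44,0,0,0,0,0,0],
  [44,0,0,0,0,0,0],
])

```text
time: 4.4
tool_pos: [0.531, -0.2896, 0.0532]
tool_rot: [-3.116, -0.008, -1.924]
contact_force: [-0.6, -1.3, -0.0]
opening: 0.0444
```

Run:
```python
from h import *
plan([.5258,-.2864,.038],-1.921,1,30)
r=robot.read_camera("wrist")
cv2.imwrite("pics/w3.png",r["img"][:,:,::-1])
print(robot.observe()["contact_force"])
```

```text
[30, -1.3, 6.3, 15.0, -0.026, -0.008, -0.003]
[ 0.11491791 -0.43919924  0.99625922]
```

View pics/w3.png

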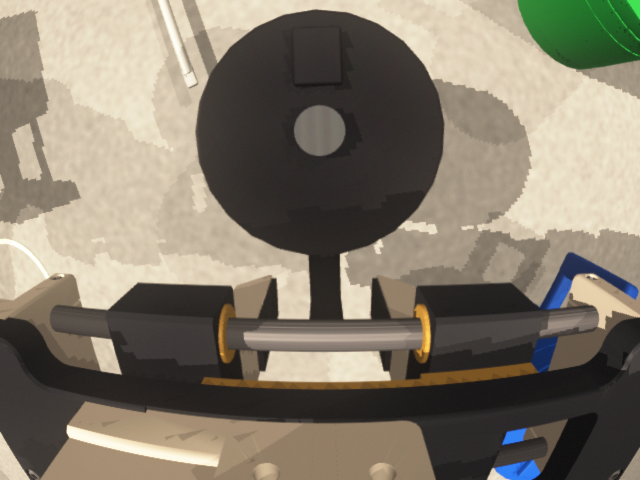

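move_arm([
  [44,-1,4,9,-0.026,-0.008,-0.003],
  [44,0,2,7,0,0,0],
  [44,0,0,0,0,0,0],
  [44,0,0,0,0,0,0],
])

```text
time: 4.95
tool_pos: [0.526, -0.287, 0.0374]
tool_rot: [3.141, 0.0, -1.921]
contact_force: [-0.3, 0.6, 0.8]
opening: 0.0438
```

Run:
```python
from h import *
plan([.5258,-.2864,.038],-1.921,1,30)
```

```text
[30, -0.5, 0.4, -0.6, 0.0, 0.0, 0.0]
```

move_arm([
  [10,0,0,0,0,0,0],
  [10,0,0,0,0,0,0],
  [10,0,0,0,0,0,0],
  [10,0,0,0,0,0,0],
  [10,0,0,0,0,0,0],
], newtons=40)

```text
time: 5.58
tool_pos: [0.5262, -0.2869, 0.0376]
tool_rot: [-3.141, 0.0, -1.92]
contact_force: [0.3, -0.6, -0.5]
opening: 0.0137
```

Run:
```python
from h import *
s=robot.observe(); print(s["tool_pos"],s["tool_rot"],s["contact_force"],s["torque"],s["opening"])
r=robot.read_camera("wrist"); cv2.imwrite("pics/w4.png",r["img"][:,:,::-1])
a=-.117; g=np.array([.5838,-.0387])-.079*np.array([np.cos(a),np.sin(a)]); print(g)
```

```text
[ 0.5261578  -0.28690414  0.0376283 ] [-3.14139997e+00  1.71180686e-04 -1.92031649e+00] [ 0.25044324 -0.59024062 -0.53780245] [0.0150011  0.03322105 0.12240133] 0.013703541451903467
[ 0.5053401  -0.02947807]
```

View pics/w4.png

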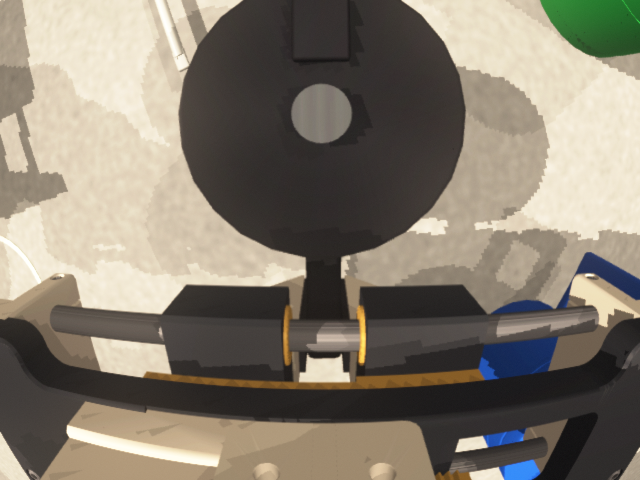

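Run:
```python
from h import *
c=robot.read_camera("top")
print("tip",toz(c,383.2,214.5,.005), "green lid",toz(c,371,318,.09),"gh",toz(c,337.5,308,.08),"blue h",toz(c,460,275,.08))
print("waypoint"); plan([.485,-.255,.0376],-1.87,4,10)
```

```text
tip [ 0.65149718 -0.25835434  0.005     ] green lid [ 0.3657237  -0.21216973  0.09      ] gh [ 0.39110818 -0.12804275  0.08      ] blue h [ 0.47628224 -0.44414012  0.08      ]
waypoint
[10, -4.0, 12.4, 0.0, -0.0, 0.0, -0.013]
[10, -4.1, 12.3, 0.0, -0.0, 0.0, -0.013]
[10, -4.3, 12.3, 0.0, -0.0, 0.0, -0.013]
[10, -4.4, 12.2, 0.0, -0.0, 0.0, -0.013]
```

move_arm([
  [10,-3,8,0,0,0,-0.01],
  [10,-4,12,0,0,0,-0.013],
  [10,-4,12,0,0,0,-0.013],
  [10,-4,12,0,0,0,-0.013],
  [10,-2,4,0,0,0,0],
  [10,0,0,0,0,0,0],
])

```text
time: 6.42
tool_pos: [0.4851, -0.2551, 0.0375]
tool_rot: [-3.137, -0.001, -1.871]
contact_force: [0.9, -0.1, -2.3]
opening: 0.0138
```

Run:
```python
from h import *
s=robot.observe(); print(s["contact_force"],s["torque"]); y=s["tool_rot"]
plan([.485,-.09,.0376],-1.75,11,10)
r=robot.read_camera("side"); cv2.imwrite("pics/s5.png",cv2.resize(r["img"][140:310,220:450,::-1],None,fx=3.4,fy=3.4))
```

```text
[ 0.91749261 -0.12646841 -2.32605432] [ 0.06116682  0.06941136 -0.02810126]
[10, -14.3, 4.4, -0.1, -0.0, -0.0, -0.011]
[10, -14.4, 4.3, -0.0, -0.0, -0.0, -0.011]
[10, -14.4, 4.1, -0.0, -0.0, -0.0, -0.011]
[10, -14.5, 4.0, -0.0, -0.0, -0.0, -0.011]
[10, -14.5, 3.8, -0.0, -0.0, -0.0, -0.011]
[10, -14.6, 3.7, -0.0, -0.0, -0.0, -0.011]
[10, -14.6, 3.5, -0.0, -0.0, -0.0, -0.011]
[10, -14.6, 3.3, -0.0, -0.0, -0.0, -0.011]
[10, -14.7, 3.2, -0.0, -0.0, -0.0, -0.011]
[10, -14.7, 3.0, -0.0, -0.0, -0.0, -0.011]
[10, -14.7, 2.8, -0.0, -0.0, -0.0, -0.011]
```

View pics/s5.png

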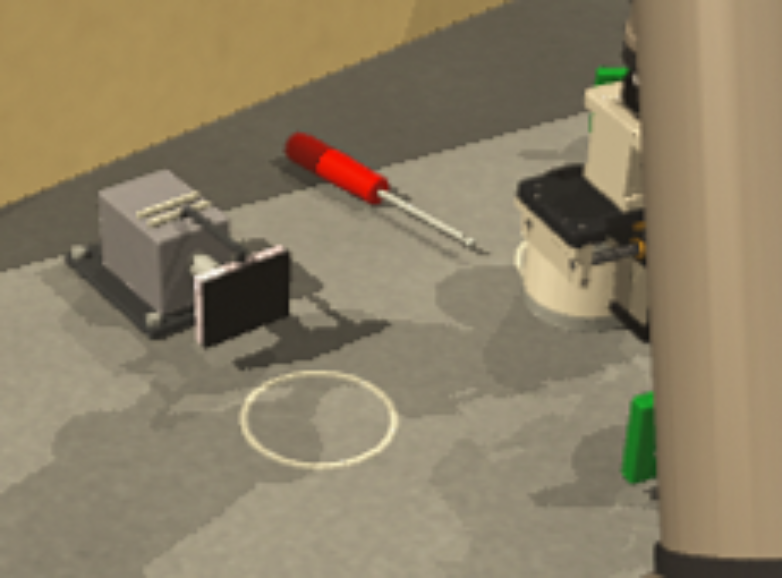

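move_arm([
  [10,-12,4,0.3,0,0,-0.01],
  [10,-14.5,4,0,0,0,-0.011],
  [10,-14.5,4,0,0,0,-0.011],
  [10,-14.5,4,0,0,0,-0.011],
  [10,-14.5,4,0,0,0,-0.011],
  [10,-14.5,3.5,0,0,0,-0.011],
])

```text
time: 7.22
tool_pos: [0.4863, -0.1643, 0.0374]
tool_rot: [-3.134, -0.004, -1.803]
contact_force: [-0.3, -3.9, 0.1]
opening: 0.0139
```

Run:
```python
from h import *
s=robot.observe(); print(s["contact_force"],s["torque"]); y=s["tool_rot"]
plan([.485,-.04,.0376],-1.70,8,10)
```

```text
[-0.26559535 -3.92737255  0.11135735] [-0.57326523  0.12328598 -0.25909053]
[10, -15.1, 3.7, -0.1, -0.001, -0.001, -0.013]
[10, -15.1, 3.5, -0.1, -0.001, -0.001, -0.013]
[10, -15.2, 3.3, -0.1, -0.001, -0.001, -0.013]
[10, -15.2, 3.1, -0.1, -0.001, -0.001, -0.013]
[10, -15.3, 2.9, -0.1, -0.001, -0.001, -0.013]
[10, -15.3, 2.8, -0.1, -0.001, -0.001, -0.013]
[10, -15.3, 2.6, -0.1, -0.001, -0.001, -0.013]
[10, -15.4, 2.4, -0.0, -0.001, -0.001, -0.013]
```

Sliding friction is about 4 N and the tin stays flat; on we go.

move_arm([
  [10,-15,3.5,0,-0.003,-0.002,-0.013],
  [10,-15,3.5,0,-0.001,0,-0.013],
  [10,-15,3,0,-0.001,0,-0.013],
  [10,-15,3,0,-0.001,0,-0.013],
  [10,-15,3,0,0,0,-0.013],
  [10,-15,3,0,0,0,-0.013],
  [10,-12,2,0,0,0,-0.01],
  [10,-8,1,0,0,0,0],
  [10,0,0,0,0,0,0],
  [10,0,0,0,0,0,0],
])

```text
time: 8.48
tool_pos: [0.4852, -0.0427, 0.0375]
tool_rot: [-3.14, -0.003, -1.706]
contact_force: [-0.3, -5.1, 2.0]
opening: 0.0142
```

Run:
```python
from h import *
s=robot.observe(); print(s["contact_force"],s["torque"],s["opening"])
C={k:robot.read_camera(k) for k in("top","side","wrist")}
tp=s["tool_pos"]; ty=s["tool_rot"][2]+np.pi/2; tin=(tp[0]+.079*np.cos(ty),tp[1]+.079*np.sin(ty),ty); print(tin)
a=-.117; st=(.5838+.083*np.cos(a),-.0387+.083*np.sin(a),a)
for k in C: np.savez(k+"6.npz",**C[k])
draww(C["wrist"],st,tin,1.25,(0,0,640,480),"pics/w6.png")
draww(C["side"],st,tin,4,(230,160,425,300),"pics/s6.png",proj)
draww(C["top"],st,tin,5,(270,135,425,270),"pics/t6.png",proj)
```

```text
[-0.28439494 -5.11700429  1.96417599] [-0.48288238 -0.0376197  -0.18631847] 0.01419791109967407
(np.float64(0.5635251037188727), np.float64(-0.05331606459282333), np.float64(-0.13532390202483446))
```

View pics/w6.png

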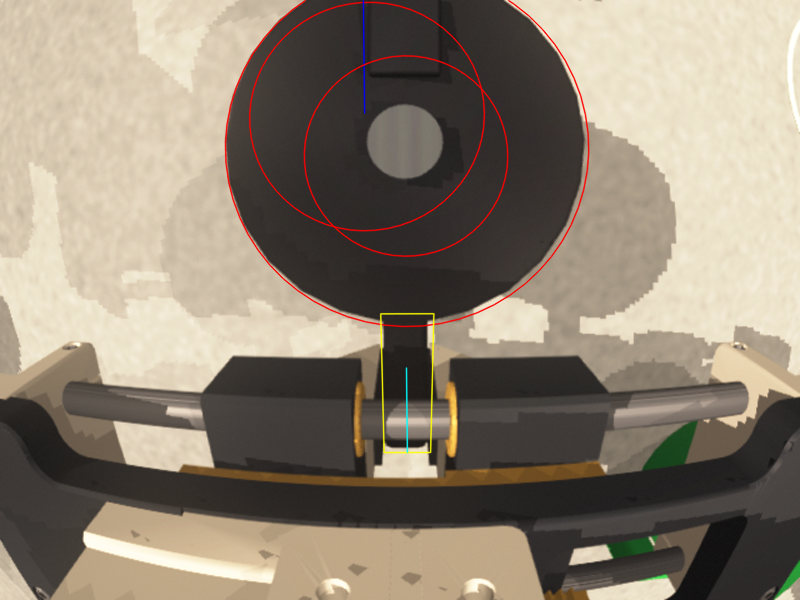

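View pics/s6.png

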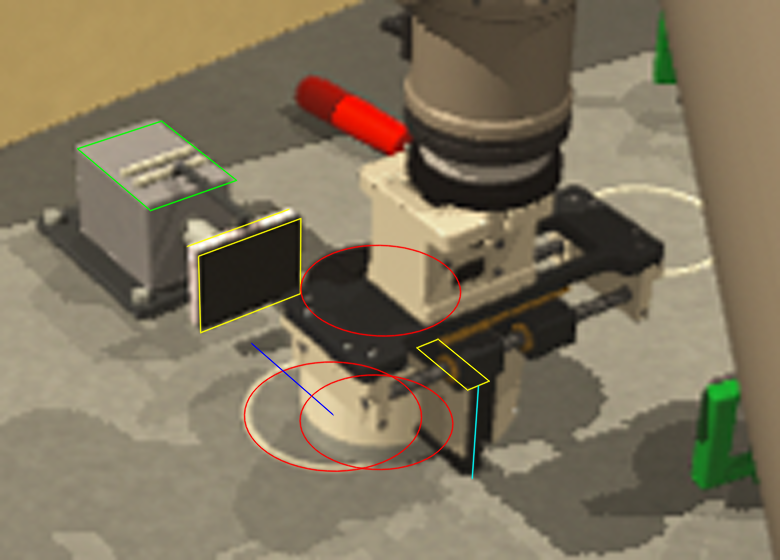

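View pics/t6.png

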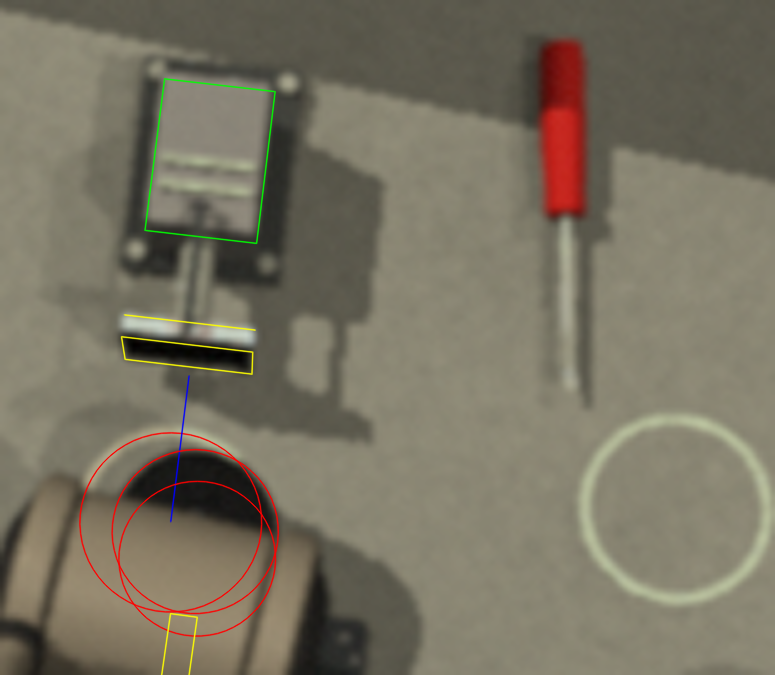

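Run:
```python
from h import *
plan([.5053,-.0295,.0375],-1.688,3,10)
```

```text
[10, -5.3, -6.0, 0.0, -0.001, -0.001, -0.006]
[10, -5.2, -6.0, 0.0, -0.001, -0.001, -0.006]
[10, -5.2, -6.1, 0.0, -0.001, -0.001, -0.006]
```

move_arm([
  [10,-5,-6,0,0,0,-0.006],
  [10,-5,-6,0,0,0,-0.006],
  [10,-5,-6,0,0,0,-0.006],
  [10,0,0,0,0,0,0],
  [10,0,0,0,0,0,0],
])

```text
time: 9.25
tool_pos: [0.5002, -0.033, 0.0383]
tool_rot: [3.133, -0.005, -1.692]
contact_force: [-1.2, -0.9, 1.5]
opening: 0.0134
```

```bash
cat > chk.py <<'E'
from h import *
import sys
n=sys.argv[1]
s=robot.observe(); print(s["time"],s["tool_pos"].round(4),s["tool_rot"].round(3),s["contact_force"].round(1),s["torque"].round(2),s["opening"])
a=-.117; st=(.5838+.083*np.cos(a),-.0387+.083*np.sin(a),a)
tp=s["tool_pos"]; ty=s["tool_rot"][2]+np.pi/2; tin=(tp[0]+.079*np.cos(ty),tp[1]+.079*np.sin(ty),ty)
d=R(-a)@(np.array(tin[:2])-[.5838,-.0387]); print("tin rel ring in stop axes mm",(d*1000).round(1),"yaw err",round(ty-a,3))
C={k:robot.read_camera(k) for k in("side","wrist")}
for k in C: np.savez(k+n+".npz",**C[k])
draww(C["wrist"],st,tin,1.25,(0,0,640,480),f"pics/w{n}.png")
draww(C["side"],st,tin,4,(230,160,425,300),f"pics/s{n}.png",proj)
E
python3 chk.py 7; python3 -c "
from h import *
plan([.5053,-.0295,.0375],-1.688,1,10)"
```

```text
9.25 [ 0.5002 -0.033   0.0383] [ 3.133 -0.005 -1.692] [-1.2 -0.9  1.5] [-0.09 -0.29 -0.18] 0.013438498493287585
tin rel ring in stop axes mm [-4.7 -4.5] yaw err -0.005
[10, -4.1, -4.7, 0.7, 0.009, -0.005, -0.004]
```

View pics/w7.png

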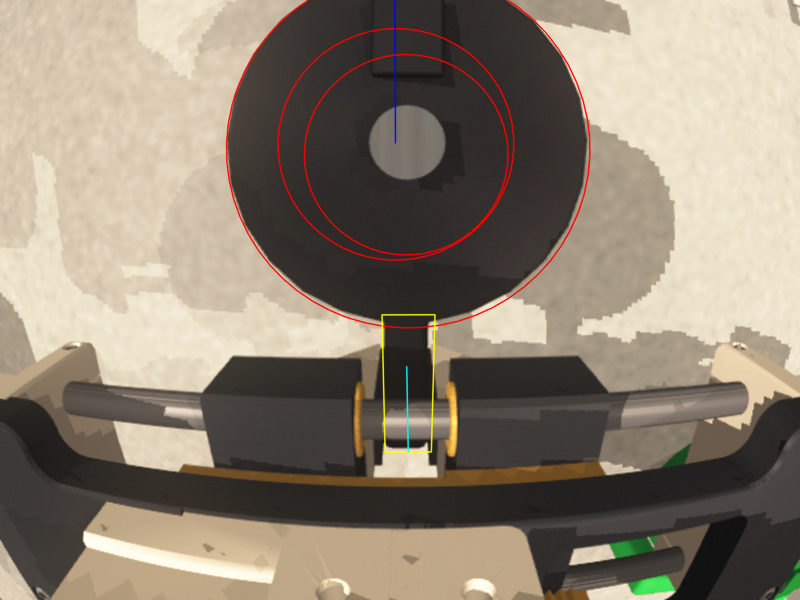

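View pics/s7.png

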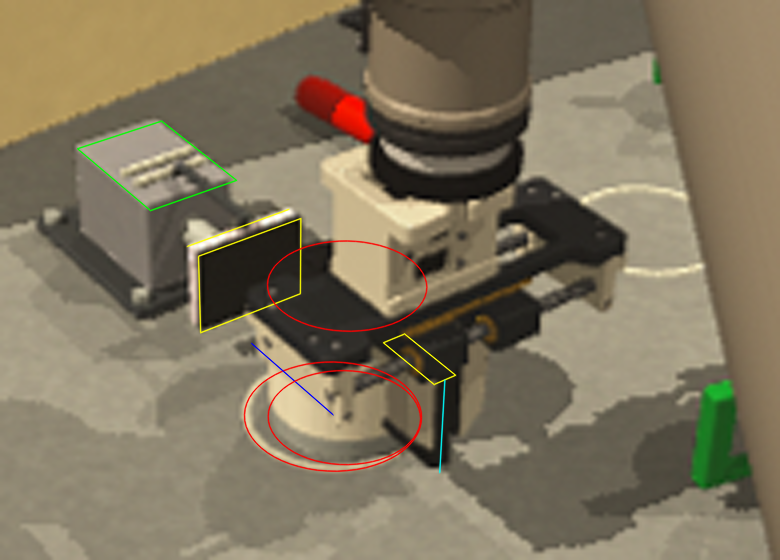

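move_arm([
  [10,-2.5,-3,0.5,0.006,-0.004,-0.003],
  [10,-2.5,-2.5,0.2,0.003,-0.002,-0.001],
  [10,0,0,0,0,0,0],
  [10,0,0,0,0,0,0],
])

```text
time: 9.85
tool_pos: [0.5029, -0.0304, 0.0379]
tool_rot: [3.136, -0.002, -1.69]
contact_force: [0.0, -2.7, 1.0]
opening: 0.0136
```

```bash
python3 chk.py 8; python3 -c "
from h import *
plan([.5053,-.0295,.0375],-1.688,1,10)"
```

```text
9.85 [ 0.5029 -0.0304  0.0379] [ 3.136e+00 -2.000e-03 -1.690e+00] [ 0.  -2.7  1. ] [-0.49 -0.31 -0.36] 0.013599788453059074
tin rel ring in stop axes mm [-2.4 -1.4] yaw err -0.002
[10, -1.1, -2.4, 0.3, 0.006, -0.002, -0.001]
```

View pics/s8.png

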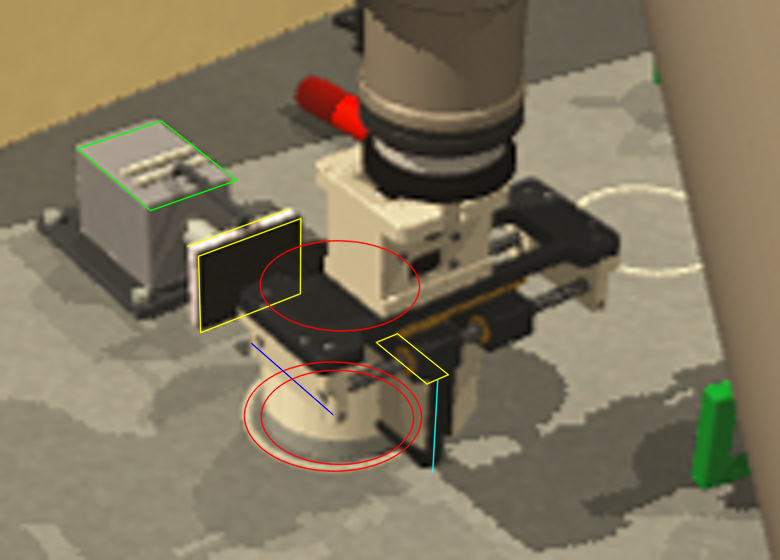

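move_arm([
  [10,-2,-2.8,0.3,0.005,-0.002,-0.001],
  [10,0,0,0,0,0,0],
  [10,0,0,0,0,0,0],
  [10,0,0,0,0,0,0],
])

```text
time: 10.45
tool_pos: [0.504, -0.0293, 0.0377]
tool_rot: [3.137, -0.001, -1.688]
contact_force: [-0.0, -3.3, 2.7]
opening: 0.0139
```

```bash
python3 chk.py 9
python3 - <<'E'
from h import *
c=dict(np.load("wrist9.npz")); P=[]
# lid edges in wrist at level of stub
cv2.imwrite("pics/w9z.png",cv2.resize(c["img"][0:270,150:500,::-1],None,fx=2.2,fy=2.2,interpolation=cv2.INTER_CUBIC))
E
```

```text
10.45 [ 0.504  -0.0293  0.0377] [ 3.137e+00 -1.000e-03 -1.688e+00] [-0.  -3.3  2.7] [-0.65 -0.27 -0.46] 0.01385470807639851
tin rel ring in stop axes mm [-1.4  0. ] yaw err -0.001
```

View pics/w9z.png

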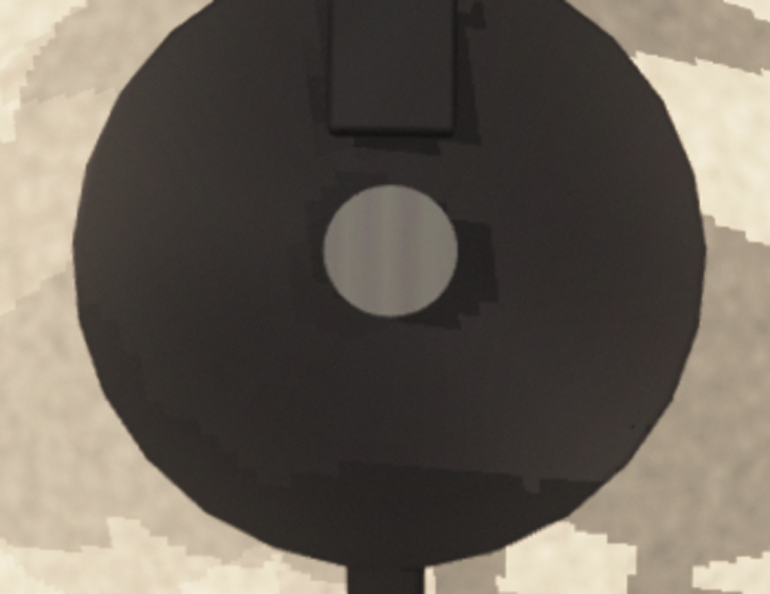

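View pics/s9.png

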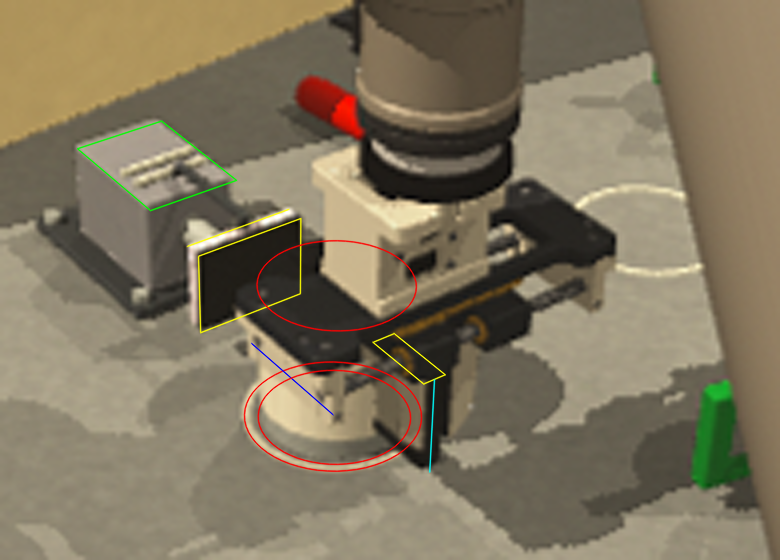

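Run:
```python
from h import *
c=dict(np.load("wrist9.npz"))
def stub(c):
    im=c["img"].astype(int).mean(2); v,u=np.mgrid[0:480,0:640]
    m=((im>85)&(im<150)&(np.abs(u-324)<45)&(v>70)&(v<155)).astype(np.uint8)
    m=cv2.morphologyEx(m,cv2.MORPH_OPEN,np.ones((9,9),np.uint8)); n,l,s,ce=cv2.connectedComponentsWithStats(m); i=1+s[1:,4].argmax(); return ce[i],s[i]
im4=dict(c); im4["img"]=cv2.imread("pics/w4.png")[:,:,::-1]
poses={"4":([.52616,-.2869],-1.9203),"9":([.504,-.0293],-1.688)}
ce,s=stub(c);print(ce,s); p=ftoz(c,*ce,.096); print("stub9",p)
g=p[:2]-[.504,-.0293]; print("yaw",np.arctan2(g[1],g[0]),"dist",np.hypot(*g))
ce4,s4=stub(im4);print(ce4,s4)
c6=dict(np.load("wrist6.npz"));ce,s=stub(c6);p=ftoz(c6,*ce,.096);g=p[:2]-[.4852,-.0427];print("6",ce,p,np.arctan2(g[1],g[0])-(-1.706+np.pi/2),np.hypot(*g))
c1=dict(np.load("wrist7.npz"));ce,s=stub(c1);p=ftoz(c1,*ce,.096);g=p[:2]-[.5002,-.0330];print("7",ce,p,np.arctan2(g[1],g[0])-(-1.692+np.pi/2),np.hypot(*g))
```

```text
[327.02154399 113.53680431] [ 298   85   59   58 2785]
stub9 [ 0.58289044 -0.03894824  0.096     ]
yaw -0.12169486022308404 dist 0.07947823483052006
[321.01607143 112.99285714] [ 292   84   59   59 2800]
6 [323.43725279 112.71880618] [ 0.56395333 -0.05288178  0.096     ] 0.006629877161559855 0.07940879201512394
7 [325.39220593 113.43653915] [ 0.5793178  -0.04235076  0.096     ] 0.0035616106013493243 0.07966845890107833
```

move_arm([
  [10,0,-0.8,0,0.003,0,-0.006],
  [10,0,0,0,0,0,0],
  [10,0,0,0,0,0,0],
  [10,0,0,0,0,0,0],
  [10,0,0,0,0,0,0],
  [10,0,0,0,0,0,0],
  [10,0,0,0,0,0,0],
  [10,0,0,0,0,0,0],
  [10,0,0,0,0,0,0],
  [10,0,0,0,0,0,0],
])

```text
time: 11.8
tool_pos: [0.5043, -0.0295, 0.0376]
tool_rot: [3.138, -0.001, -1.682]
contact_force: [-1.3, -5.9, 3.3]
opening: 0.0138
```

```bash
cat >> h.py <<'E'
def stub(c):
    im=c["img"].astype(int).mean(2); v,u=np.mgrid[0:480,0:640]
    m=((im>85)&(im<150)&(np.abs(u-324)<45)&(v>70)&(v<155)).astype(np.uint8)
    m=cv2.morphologyEx(m,cv2.MORPH_OPEN,np.ones((9,9),np.uint8)); n,l,s,ce=cv2.connectedComponentsWithStats(m); i=1+s[1:,4].argmax(); return ftoz(c,*ce[i],.096)
def rep():
    s=robot.observe(); a=-.117; c=robot.read_camera("wrist"); p=stub(c); Rm=R(-a); ring=[.5838,-.0387]
    print("t",s["time"],"pos",s["tool_pos"].round(4),"rot",s["tool_rot"].round(3),"F(stop ax)",(Rm@s["contact_force"][:2]).round(1),s["contact_force"][2].round(1),"tq",s["torque"].round(2))
    g=p[:2]-s["tool_pos"][:2]; print("stub rel ring",(Rm@(p[:2]-ring)*1000).round(1),"tinyaw err",(np.arctan2(g[1],g[0])-a).round(3),"grip rel ring",(Rm@(s["tool_pos"][:2]-ring)*1000).round(1),"tool yaw err",(s["tool_rot"][2]+np.pi/2-a).round(3))
E
python3 -c "
from h import *
rep()"
```

```text
t 11.8 pos [ 0.5043 -0.0295  0.0376] rot [ 3.138e+00 -1.000e-03 -1.682e+00] F(stop ax) [-0.6 -6. ] 3.3 tq [-0.58 -0.23 -0.47]
stub rel ring [-0.7 -0.1] tinyaw err 0.001 grip rel ring [-80.1  -0.2] tool yaw err 0.006
```

move_arm([
  [10,0,-6,0,0,0,0],
  [10,0,-7,0,0,0,0],
  [10,0,-7,0,0,0,0],
  [10,0,-4,0,0,0,0],
  [10,0,0,0,0,0,0],
])

```text
time: 12.48
tool_pos: [0.5116, -0.0286, 0.0374]
tool_rot: [3.102, 0.0, -1.677]
contact_force: [3.3, -2.9, 0.1]
opening: 0.0139
```

```bash
python3 -c "
from h import *
rep()"
```

```text
t 12.475 pos [ 0.5116 -0.0286  0.0374] rot [ 3.102  0.    -1.677] F(stop ax) [ 3.7 -2.5] 0.1 tq [-0.62 -0.93 -0.27]
stub rel ring [7.  1.8] tinyaw err 0.002 grip rel ring [-72.8   1.6] tool yaw err 0.011
```

move_arm([
  [10,0.5,-3,0,0.03,0,0.005],
  [10,0.5,-4,0,0.02,0,0.005],
  [10,0,-4,0,0.01,0,0],
  [10,0,0,0,0.01,0,0],
  [10,0,0,0,0,0,0],
])

```text
time: 13.15
tool_pos: [0.5104, -0.0278, 0.0356]
tool_rot: [-3.138, 0.001, -1.682]
contact_force: [0.1, -2.9, 4.2]
opening: 0.0138
```

```bash
python3 -c "
from h import *
rep()"; python3 chk.py 10
```

```text
t 13.15 pos [ 0.5104 -0.0278  0.0356] rot [-3.138e+00  1.000e-03 -1.682e+00] F(stop ax) [ 0.4 -2.9] 4.2 tq [-0.59  0.17 -0.08]
stub rel ring [3.2 2.5] tinyaw err 0.003 grip rel ring [-74.2   2.3] tool yaw err 0.006
13.2 [ 0.5104 -0.0278  0.0356] [-3.138e+00  1.000e-03 -1.682e+00] [-1.1 -2.3  3.8] [-0.54  0.36 -0.08] 0.013800811284083699
tin rel ring in stop axes mm [4.8 2.7] yaw err 0.006
```

View pics/s10.png

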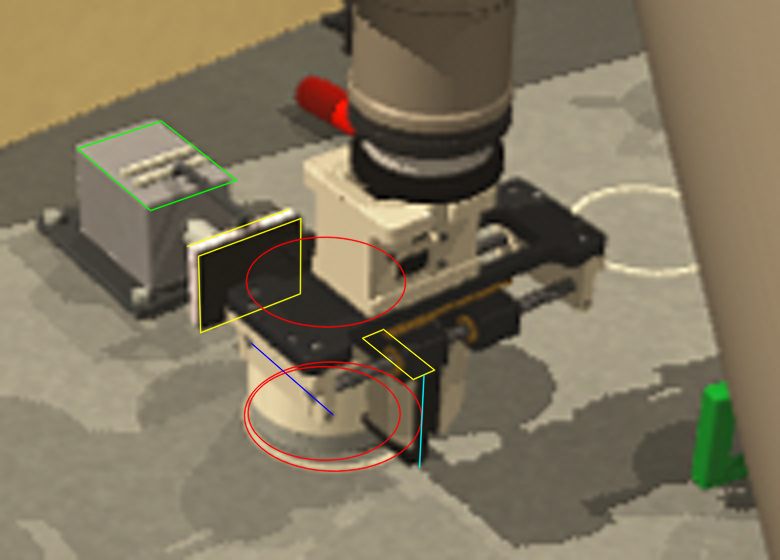

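move_arm([
  [10,1,-6,-0.3,0.01,0,0],
  [10,1,-8,-0.3,0.012,0,0],
  [10,1,-8,0,0.012,0,0],
  [10,0.5,-8,0,0.012,0,0],
])

```text
time: 13.8
tool_pos: [0.5114, -0.0279, 0.0364]
tool_rot: [3.127, 0.006, -1.678]
contact_force: [-26.6, -1.7, 32.2]
opening: 0.014
```

```bash
python3 -c "
from h import *
rep()"
```

```text
t 13.8 pos [ 0.5114 -0.0279  0.0364] rot [ 3.127  0.006 -1.678] F(stop ax) [-26.2  -4.8] 32.2 tq [-0.67  4.77 -0.28]
stub rel ring [5.4 2.2] tinyaw err -0.0 grip rel ring [-73.2   2.2] tool yaw err 0.009
```

```bash
python3 chk.py 11
python3 - <<'E'
import numpy as np,cv2
c=np.load("side11.npz")["img"]; cv2.imwrite("pics/s11z.png",cv2.resize(c[190:290,260:360,::-1],None,fx=6,fy=6,interpolation=cv2.INTER_CUBIC))
E
```

```text
13.85 [ 0.5115 -0.0279  0.0364] [ 3.127  0.006 -1.679] [-26.7   0.2  32.3] [-0.48  4.78 -0.19] 0.013686662063073243
tin rel ring in stop axes mm [5.9 3. ] yaw err 0.009
```

View pics/s11z.png

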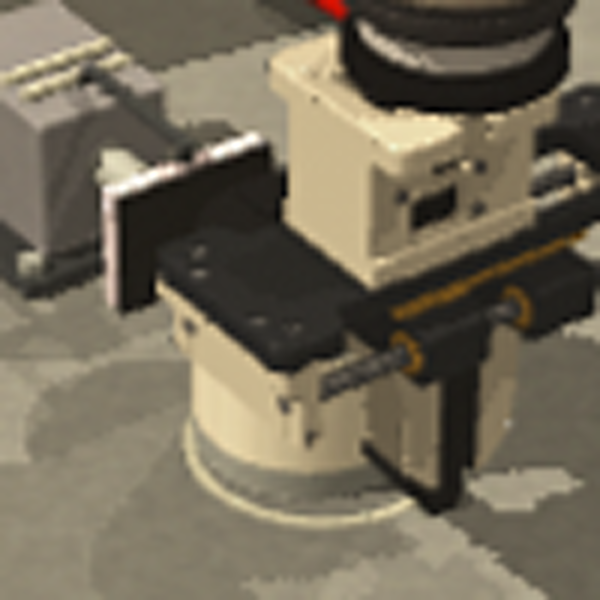

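View pics/w11.png

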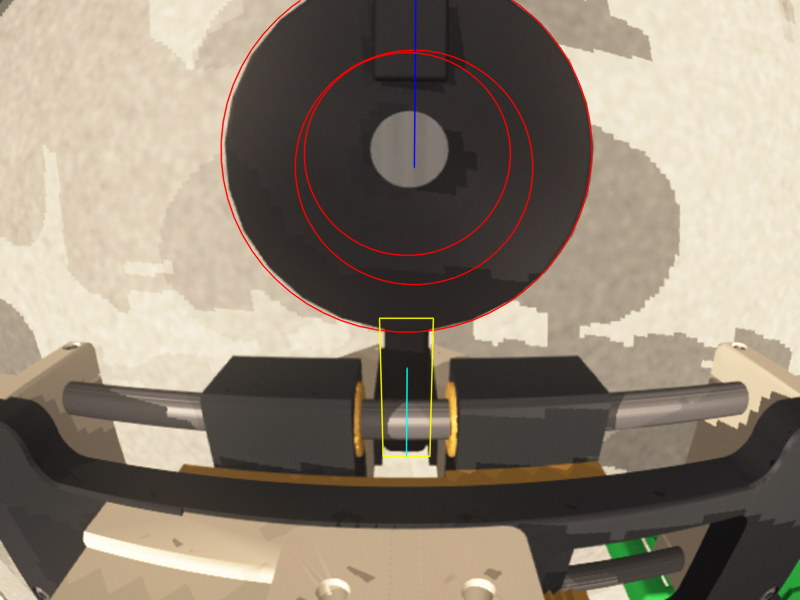

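move_arm([
  [10,0,0,-1,-0.01,0,0],
  [10,0,0,-0.5,0,0,0],
], newtons=28)

```text
time: 14.2
tool_pos: [0.5098, -0.0271, 0.0372]
tool_rot: [3.113, 0.007, -1.678]
contact_force: [1.6, -2.5, -3.3]
opening: 0.0139
```

```bash
python3 -c "
from h import *
rep()"
```

```text
t 14.2 pos [ 0.5098 -0.0271  0.0372] rot [ 3.113  0.007 -1.678] F(stop ax) [ 1.8 -2.3] -3.3 tq [-0.47  0.11 -0.06]
stub rel ring [4.6 3.2] tinyaw err 0.004 grip rel ring [-74.8   2.9] tool yaw err 0.01
```

move_arm([
  [10,1,-7,-0.3,0.003,0,0.002],
  [10,1,-9,-0.3,0.004,0,0.002],
  [10,1,-9,-0.3,0.004,0,0],
])

```text
time: 14.62
tool_pos: [0.5262, -0.0295, 0.0373]
tool_rot: [3.104, 0.01, -1.682]
contact_force: [-11.9, 2.2, 12.9]
opening: 0.014
```

```bash
python3 -c "
from h import *
rep()"
```

```text
t 14.625 pos [ 0.5262 -0.0295  0.0373] rot [ 3.104  0.01  -1.682] F(stop ax) [-12.1   0.8] 12.9 tq [-0.25  1.8  -0.31]
stub rel ring [21.3  0.8] tinyaw err -0.02 grip rel ring [-58.3   2.4] tool yaw err 0.005
```

move_arm([
  [10,0.8,-6,-0.7,0.002,0,0],
  [10,0.8,-6,-0.6,0.002,0,0],
])

```text
time: 14.92
tool_pos: [0.5352, -0.0312, 0.0378]
tool_rot: [3.1, 0.012, -1.683]
contact_force: [-9.6, 1.6, 8.4]
opening: 0.0138
```

```bash
python3 -c "
from h import *
rep()"
```

```text
t 14.925 pos [ 0.5352 -0.0312  0.0378] rot [ 3.1    0.012 -1.683] F(stop ax) [-9.8  0.5] 8.4 tq [-0.17  1.28 -0.26]
stub rel ring [30.7  0.5] tinyaw err -0.015 grip rel ring [-49.2   1.7] tool yaw err 0.005
```

move_arm([
  [10,1,-4.5,-0.6,0.002,0,0],
  [10,0.8,-4.5,-0.5,0.002,0,0],
])

```text
time: 15.22
tool_pos: [0.5406, -0.0324, 0.0383]
tool_rot: [3.095, 0.014, -1.683]
contact_force: [-10.7, 2.6, 9.8]
opening: 0.0139
```

```bash
python3 -c "
from h import *
rep()"; python3 chk.py 12;  python3 - <<'E'
import numpy as np,cv2
c=np.load("side12.npz")["img"]; cv2.imwrite("pics/s12z.png",cv2.resize(c[180:280,240:340,::-1],None,fx=6,fy=6,interpolation=cv2.INTER_CUBIC))
E
```

```text
t 15.225 pos [ 0.5406 -0.0324  0.0383] rot [ 3.095  0.014 -1.683] F(stop ax) [-10.9   1.4] 9.8 tq [-0.04  1.28 -0.18]
stub rel ring [36.5  0.1] tinyaw err -0.014 grip rel ring [-43.7   1.2] tool yaw err 0.005
15.275 [ 0.541  -0.0325  0.0384] [ 3.095  0.014 -1.683] [-9.8  0.7  8.7] [-0.1   1.11 -0.18] 0.013754304130687837
tin rel ring in stop axes mm [35.7  1.5] yaw err 0.005
```

View pics/s12z.png

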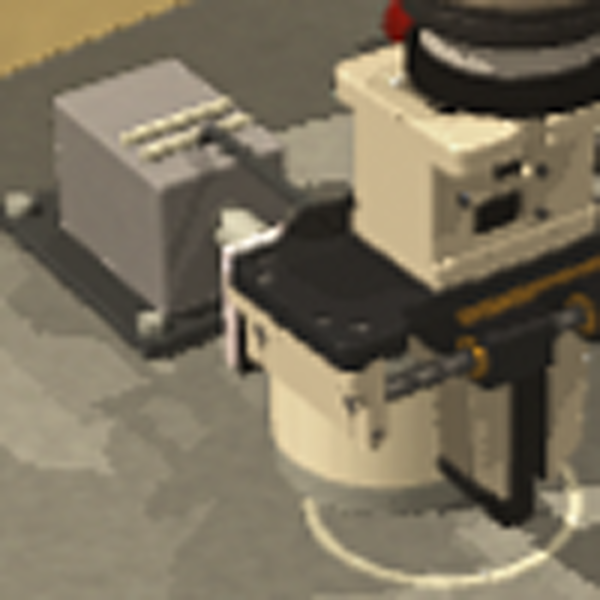

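move_arm([
  [10,0.8,-5,-0.9,0.004,-0.002,0],
  [10,0.8,-5,-0.8,0.004,-0.002,0],
  [10,0.3,-5,-0.8,0.004,0,0],
])

```text
time: 15.75
tool_pos: [0.5481, -0.0331, 0.0389]
tool_rot: [3.089, 0.021, -1.683]
contact_force: [-13.5, 2.2, 8.5]
opening: 0.014
```

```bash
python3 -c "
from h import *
rep()"
```

```text
t 15.75 pos [ 0.5481 -0.0331  0.0389] rot [ 3.089  0.021 -1.683] F(stop ax) [-13.7   0.7] 8.5 tq [-0.03  1.79 -0.22]
stub rel ring [44.3 -0.2] tinyaw err -0.02 grip rel ring [-36.1   1.4] tool yaw err 0.005
```

move_arm([
  [10,0.6,-6,-1,0.005,0.004,0.002],
  [10,0.6,-6,-1,0.005,0.004,0.002],
  [10,0.3,-6,-1,0.005,0.004,0],
])

```text
time: 16.18
tool_pos: [0.5564, -0.0338, 0.0385]
tool_rot: [3.08, 0.011, -1.687]
contact_force: [-12.1, -0.1, 3.6]
opening: 0.014
```

```bash
python3 -c "
from h import *
rep()";python3 chk.py 13;  python3 - <<'E'
import numpy as np,cv2
c=np.load("side13.npz")["img"]; cv2.imwrite("pics/s13z.png",cv2.resize(c[180:280,240:340,::-1],None,fx=6,fy=6,interpolation=cv2.INTER_CUBIC))
E
```

```text
t 16.175 pos [ 0.5564 -0.0338  0.0385] rot [ 3.08   0.011 -1.687] F(stop ax) [-12.   -1.5] 3.6 tq [-0.18  1.33 -0.28]
stub rel ring [52.6  0.2] tinyaw err -0.018 grip rel ring [-27.7   1.7] tool yaw err 0.001
16.225 [ 0.5569 -0.0339  0.0384] [ 3.081  0.011 -1.687] [-10.4  -0.5   2.7] [-0.12  1.25 -0.31] 0.01378877278621416
tin rel ring in stop axes mm [51.8  1.7] yaw err 0.001
```

View pics/s13z.png

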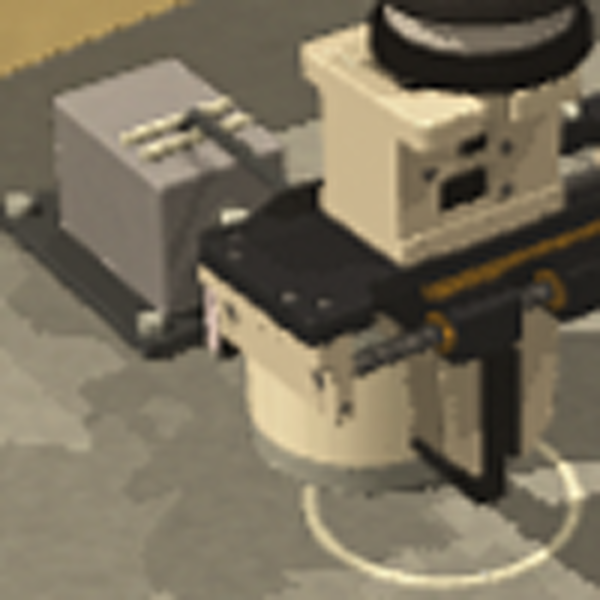

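```bash
cat > ptr.py <<'E'
from h import *
import sys
c=robot.read_camera("side"); t=robot.read_camera("top")
a=-.117
im0=cv2.imread("pics/side0.png")[185:225,245:295]; im1=c["img"][185:225,245:295,::-1]
t0=cv2.imread("pics/top0.png")[140:215,285:340]; t1=t["img"][140:215,285:340,::-1]
r=lambda x,f:cv2.resize(x,None,fx=f,fy=f,interpolation=cv2.INTER_CUBIC)
A=np.hstack([r(im0,7.5),r(im1,7.5)]); B=np.hstack([r(t0,4),r(t1,4)]); 
o=np.zeros((A.shape[0]+B.shape[0],max(A.shape[1],B.shape[1]),3),np.uint8); o[:A.shape[0],:A.shape[1]]=A;o[A.shape[0]:,:B.shape[1]]=B
cv2.imwrite("pics/"+sys.argv[1],o)
P=L((.6662,-.0484,a),[[.08,0,.085],[.09,0,.085]]); p=proj(c,P); q=proj(t,P); print("side px per mm along x",(p[1]-p[0])/10,"top",(q[1]-q[0])/10)
E
python3 ptr.py p13.png
```

```text
side px per mm along x [-0.22290017 -0.17994787] top [ 0.0453418  -0.36108565]
```

View pics/p13.png

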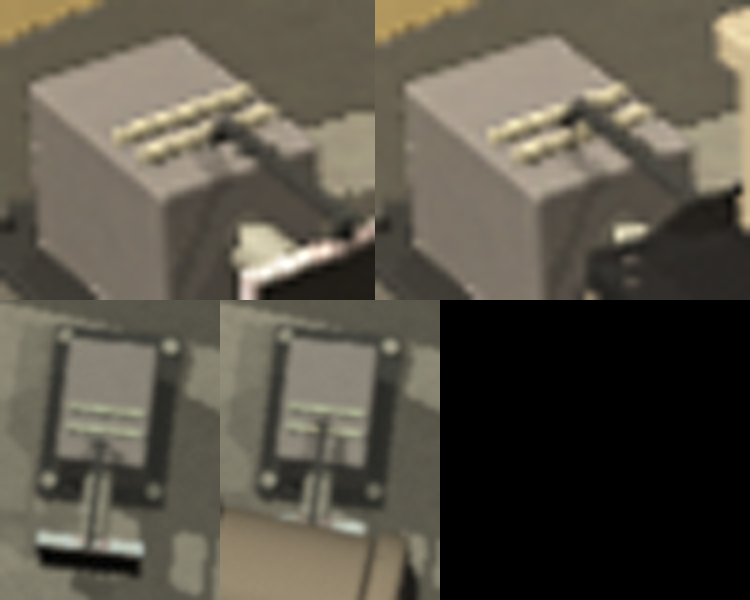

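move_arm([
  [10,0.3,-6,-0.6,0.006,0.003,0],
  [10,0.3,-5.5,-0.6,0.006,0.003,0],
])

```text
time: 16.68
tool_pos: [0.559, -0.0335, 0.037]
tool_rot: [3.07, 0.007, -1.687]
contact_force: [-19.6, 2.8, 16.8]
opening: 0.014
```

```bash
python3 -c "
from h import *
rep()"; python3 ptr.py p14.png
```

```text
t 16.675 pos [ 0.559  -0.0335  0.037 ] rot [ 3.07   0.007 -1.687] F(stop ax) [-19.8   0.5] 16.8 tq [-0.02  3.03 -0.16]
stub rel ring [54.6  0.9] tinyaw err -0.018 grip rel ring [-25.3   2.3] tool yaw err 0.001
side px per mm along x [-0.22290017 -0.17994787] top [ 0.0453418  -0.36108565]
```

View pics/p14.png

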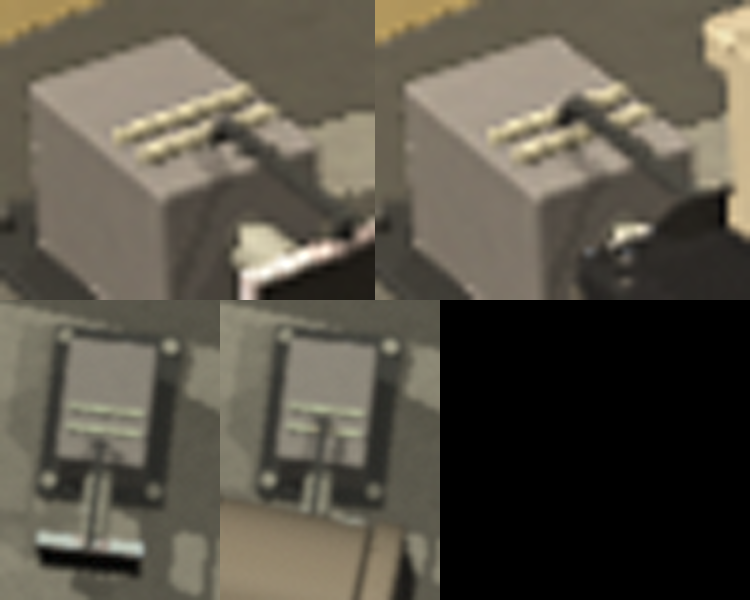

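move_arm([
  [10,0.5,-5.5,-1.7,0.006,0.003,0],
  [10,0.5,-5.5,-1.3,0.006,0.003,0],
])

```text
time: 17.08
tool_pos: [0.5617, -0.0339, 0.0371]
tool_rot: [3.063, 0.002, -1.686]
contact_force: [-14.2, 0.2, 5.0]
opening: 0.014
```

```bash
python3 -c "
from h import *
rep()"
```

```text
t 17.075 pos [ 0.5617 -0.0339  0.0371] rot [ 3.063e+00  2.000e-03 -1.686e+00] F(stop ax) [-14.1  -1.4] 5.0 tq [-0.08  1.84 -0.24]
stub rel ring [57.7  0.9] tinyaw err -0.015 grip rel ring [-22.5   2.1] tool yaw err 0.001
```

move_arm([
  [10,0.3,-4.5,-1,0.005,0,0],
  [10,0.3,-4.5,-1,0.005,0,0],
])

```text
time: 17.38
tool_pos: [0.5618, -0.0338, 0.0369]
tool_rot: [3.051, 0.003, -1.686]
contact_force: [-16.1, 0.4, 10.0]
opening: 0.0139
```

```bash
python3 -c "
from h import *
rep()"; python3 ptr.py p15.png
```

```text
t 17.375 pos [ 0.5618 -0.0338  0.0369] rot [ 3.051e+00  3.000e-03 -1.686e+00] F(stop ax) [-16.   -1.5] 10.0 tq [-0.21  2.44 -0.21]
stub rel ring [58.1  1. ] tinyaw err -0.016 grip rel ring [-22.4   2.3] tool yaw err 0.001
side px per mm along x [-0.22290017 -0.17994787] top [ 0.0453418  -0.36108565]
```

View pics/p15.png

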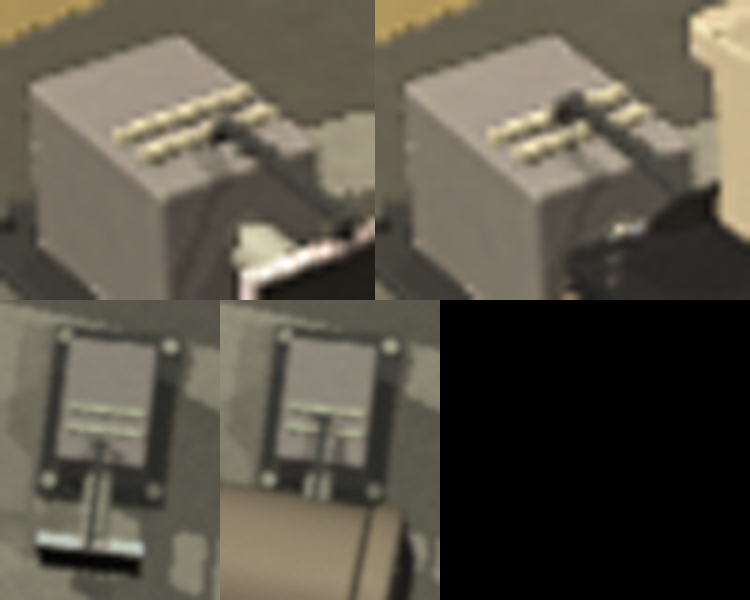

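```bash
cat > ptr2.py <<'E'
from h import *
def ana(cam,ref,box,dirn):
    c=robot.read_camera(cam); x0,y0,x1,y1=box
    a=cv2.imread(ref).astype(np.float32).mean(2); b=c["img"].astype(np.float32).mean(2)
    m=8; A=cv2.resize(a,None,fx=m,fy=m,interpolation=cv2.INTER_CUBIC);B=cv2.resize(b,None,fx=m,fy=m,interpolation=cv2.INTER_CUBIC)
    T=A[y0*m:y1*m,x0*m:x1*m]; best=[]
    mask=(T<np.percentile(T,35)).astype(np.float32)
    for p in np.arange(5,32,.25):
        s=np.array(dirn)*p*m; xs=int(round(x0*m+s[0]));ys=int(round(y0*m+s[1]))
        W=B[ys:ys+T.shape[0],xs:xs+T.shape[1]]; best.append((float((np.abs(W-T)*mask).sum()/mask.sum()),p))
    best.sort(); print(cam,best[:4])
ana("side","pics/side0.png",(271,199,282,208),(-.2229,-.1799))
ana("top","pics/top0.png",(306,247-0,313,256) if 0 else (307,249-0,313,256) if 0 else (306,173,314,182),(.0453,-.3611))
E
python3 ptr2.py; python3 -c "
from h import *
rep()"
```

```text
side [(16.040119171142578, np.float64(15.0)), (16.040119171142578, np.float64(15.25)), (16.07851219177246, np.float64(15.75)), (16.270401000976562, np.float64(14.25))]
top [(21.468364715576172, np.float64(5.0)), (21.49506378173828, np.float64(18.0)), (21.625946044921875, np.float64(18.25)), (21.625946044921875, np.float64(18.5))]
t 17.625 pos [ 0.5618 -0.0338  0.0369] rot [ 3.051e+00  3.000e-03 -1.686e+00] F(stop ax) [-17.1  -2.4] 9.7 tq [-0.28  2.33 -0.25]
stub rel ring [58.1  1. ] tinyaw err -0.016 grip rel ring [-22.4   2.3] tool yaw err 0.001
```

Run:
```python
from h import *
c=robot.read_camera("side");t=robot.read_camera("top");a=-.117
r=lambda x:cv2.resize(x,None,fx=16,fy=16,interpolation=cv2.INTER_NEAREST)
im0=cv2.imread("pics/side0.png")[193:211,258:282]; im1=c["img"][193:211,258:282,::-1]
t0=cv2.imread("pics/top0.png")[160:178,300:324]; t1=t["img"][160:178,300:324,::-1]
def mark(im,base,x0,y0,d,ps):
    o=r(im)
    for p in ps:
        u=((np.array(base)+np.array(d)*p-[x0,y0]+.5)*16).astype(int); cv2.circle(o,tuple(int(k) for k in u),3,(0,0,255) if p in(0,18) else (255,0,0),-1)
    return o
b=(273.6,202.5)
o=np.vstack([np.hstack([r(im0),r(im1)]),np.hstack([r(t0),r(t1)])])
cv2.imwrite("pics/p16.png",o)
```

```text
(no output)
```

View pics/p16.png

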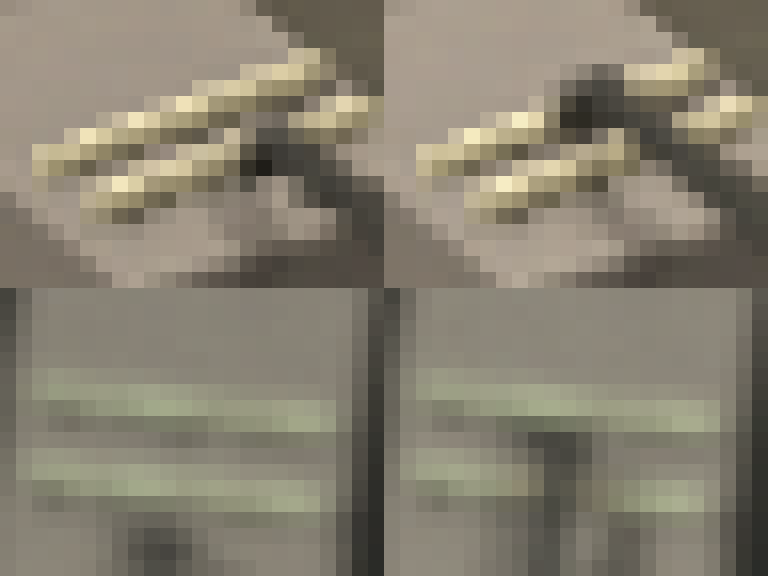

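move_arm([
  [10,0.3,-5.3,-1.4,0.011,0,0],
])

```text
time: 17.9
tool_pos: [0.5621, -0.0338, 0.037]
tool_rot: [3.05, 0.004, -1.686]
contact_force: [-18.1, 0.9, 8.8]
opening: 0.0138
```

Run:
```python
from h import *
for i in range(4): robot.read_camera("side")
rep()
c=robot.read_camera("side");t=robot.read_camera("top")
r=lambda x:cv2.resize(x,None,fx=16,fy=16,interpolation=cv2.INTER_NEAREST)
im0=cv2.imread("pics/side0.png")[193:211,258:282]; im1=c["img"][193:211,258:282,::-1]
t0=cv2.imread("pics/top0.png")[160:178,300:324]; t1=t["img"][160:178,300:324,::-1]
cv2.imwrite("pics/p17.png",np.vstack([np.hstack([r(im0),r(im1)]),np.hstack([r(t0),r(t1)])]))
rep()
```

```text
t 18.1 pos [ 0.5622 -0.0338  0.037 ] rot [ 3.05   0.004 -1.686] F(stop ax) [-16.6  -1. ] 8.8 tq [-0.17  2.44 -0.25]
stub rel ring [58.5  1. ] tinyaw err -0.017 grip rel ring [-22.    2.4] tool yaw err 0.001
t 18.25 pos [ 0.5622 -0.0338  0.037 ] rot [ 3.05   0.004 -1.686] F(stop ax) [-16.8  -1.3] 9.5 tq [-0.24  2.45 -0.27]
stub rel ring [58.5  1. ] tinyaw err -0.017 grip rel ring [-22.    2.4] tool yaw err 0.001
```

View pics/p17.png

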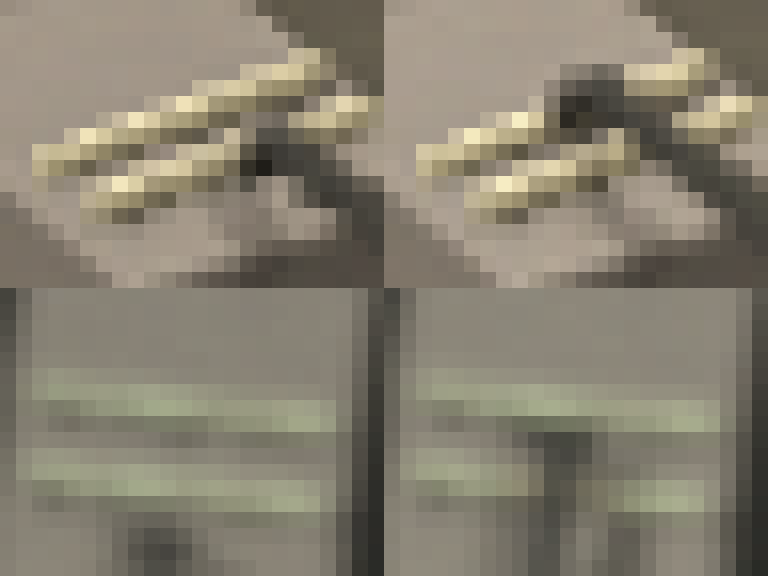

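Run:
```python
from h import *
for i in range(76):
    robot.read_camera("side")
    if i%25==24: rep()
r=robot.read_camera("side"); cv2.imwrite("pics/end.png",r["img"][:,:,::-1])
```

```text
t 19.55 pos [ 0.5622 -0.0338  0.0369] rot [ 3.05   0.004 -1.686] F(stop ax) [-17.4  -1.4] 9.8 tq [-0.18  2.47 -0.29]
stub rel ring [58.5  1. ] tinyaw err -0.017 grip rel ring [-22.1   2.4] tool yaw err 0.001
t 20.85 pos [ 0.5622 -0.0338  0.037 ] rot [ 3.05   0.004 -1.686] F(stop ax) [-16.5  -0.9] 8.9 tq [-0.2   2.5  -0.27]
stub rel ring [58.5  1. ] tinyaw err -0.017 grip rel ring [-22.    2.4] tool yaw err 0.001
t 22.15 pos [ 0.5622 -0.0337  0.0369] rot [ 3.05   0.004 -1.686] F(stop ax) [-18.4  -0.9] 9.4 tq [-0.2   2.39 -0.24]
stub rel ring [58.5  1. ] tinyaw err -0.018 grip rel ring [-22.    2.4] tool yaw err 0.001
```

View pics/end.png

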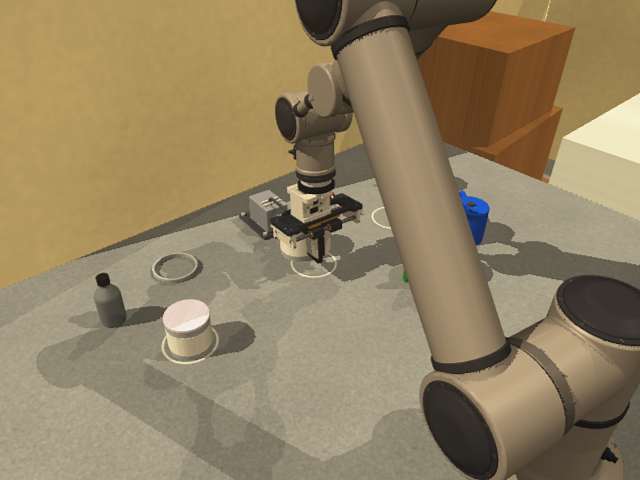

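The push has been steady for over 4 s and nothing else has moved, so I'm handing in.

```bash
python3 -c "
from cell import robot
print(robot.hand_in())"
```

```text
the job is handed in; nothing more can be done
None
```

I slid the black-lidded mixing tin by its handle onto the circle and paused there about 1.5 s, within 1–1.5 mm of centre. I then pushed it onto the pad and held a fixed push for about 4 s. I handed in at about 22 s, still gripping and pressing.

**Last checks**
- **Pad travel:** the three estimates disagree slightly. Top picture 16.5 mm, side picture about 17.8 mm, and tin position 18.5 mm, against the 18 mm target. All put the pointer near mid-way between the ridges.
- **Steadiness:** tool position stayed within 0.1 mm during the hold.
- **Force:** the wrist read 16–18 N along the push, not the 11 N expected from the spring alone. I take the rest to be bench friction, because the tool was also pressing down with about 9 N.
- **Alignment:** the handle was about 1° off straight, and the tin about 1 mm off the stop's centre line.
- **Other things on the bench:** the final side picture shows the can, bottle and clamp ring in place. The arm hid the screwdriver and most of the look-alikes in that picture.

**What went less well**
- **Sliding off the circle:** early on, while I was correcting a tilt of the tool, the tin rocked back by an estimated 1–2°. It then jammed for a moment, with about 26 N along the push and 32 N down.
- **Recovery:** I relaxed the push, and the tin lay nearly flat again, with about 0.6° of tilt estimated at the end. It also drifted back a few millimetres and about 3 mm sideways, which I steered out before it touched the pad.
- **Tool tilt:** the gripper itself finished tilted about 5° on the handle.

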